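Clear a board of loose tenons by brush and corner-spout tray

ROBOT

A 6-joint arm with a two-finger parallel gripper is mounted at the origin on the work surface. World frame = base frame: x ahead of the robot, y to its left, z up, the work surface at z = 0. Lengths are in m, angles in rad, forces in N, time in s.
With the tool pointing down it reaches from about 0.35 to 0.725 m from the base axis. Payload 6 kg.
Tool frame: the origin (TCP) lies on the mounting face of the last link; the fingertips stand bot.finger_overhang ahead of it and the grasp point (between the pads) lies 155 mm ahead of it (bot.finger_overhang is the distance from the TCP to the fingertips, in m); z points along the fingers, y is the line along which they close (so a half turn about z gives the same grasp; the last joint's range is limited). The gripper opens to 85 mm and grips with 20 to 120 N. Pads are 22 mm wide; open, the fingers measure 114 mm over their backs; the gripper's body (76 mm by 85 mm) begins 54 mm behind the grasp point. The pads swing forward as they close: fully open they stand 13 mm farther back than shut.
Start: joints at [1.544, 0.04, 0.085, 0, -1.615, -0.334], TCP at [0.212, 0.561, 0.405] pointing down, gripper open.
Joint ranges: [-2.56, 2.56], [-1.29, 2.01], [-1.08, 1.49], [-3.29, 1.98], [-2.81, -0.18], [-2.99, 2.99]. Speed limits (rad/s): [2.57, 2.57, 3.01, 3.14, 3.14, 3.14].

INTERFACE

Orientations are given as a unit quaternion [x, y, z, w].
In Python, from workcell import bot gives the robot as it stands. The module is installed in compiled form; this text tells all that it offers.
- The arm moves only by the tool step_arm, never from a script. Its argument "targets" is a list of rows, each a list of 7 numbers: the opening, from 0 (shut) to 1 (fully open), then the shift along the tool's x, y, z in mm, then the turn, a rotation vector about the tool's x, y, z in rad. A call has 1 to 20 rows; each row is the pose to reach, as a shift and turn from the pose commanded when the call began, along the tool's axes at that moment; what a row does not reach only later rows make up. A row lasts 1/12 s, in which the tool goes at most 41.7 mm and 7.16 degrees, less where a joint would pass 70% of its speed; a pose out of reach is approached as far as the arm can. A call with a gripper value outside its range is refused whole. The fingers move at their own pace and stop on an object; "force" is the grip in N (left out, the last holds). Time passes only in rows, so rows that repeat a pose let the fingers close. It gives the time, the measured TCP pose, the force, the opening and the grip force at its end, in the units of the state.
- bot.sense(): the state, without advancing time (a new reading comes with each control period).
- bot.capture(name): name is "scene" or "top"; returns a dict with "pixels" (480x640x3 uint8, red, green, blue), "fx", "fy", "cx", "cy" (pixels), "camera_from_world" (4x4, takes a point from world to camera coordinates). Camera axes: x right, y up, looking along -z (the intrinsics and any distortion apply to the point x, -y, -z); pixel columns grow to the right and rows downward; lengths in m; the calibration is good to about 2 mm. A picture is of the moment at which its call begins. There is no depth.
- bot.close_job(): hands the job in; it is judged then, once.
The state is a dict: "time_s": time; "qpos": joint angles; "qd": joint speeds; "joint_efforts": joint torques, N m; "eef_pos": TCP position; "eef_rot": TCP orientation; "force": force on the tool from outside, world axes, zero at the start; "torque": the same for the moment, N m; "finger_gap": finger opening in m; "grip_force": force on a finger pad.
Only numpy, scipy, OpenCV 4.12 (cv2) and the standard library are available. Lean on these libraries where they do the work, as an engineer would, in place of code of your own. Each camera call takes 0.05 s, during which the arm holds its last target. There are 200 camera calls.

TASK

Clear the board on the bench and store its loose tenons: lift the sanding block off the board and the lid off the stock box, stand the tray flat on the bench against the board, and use the brush, not the fingers, to sweep every tenon off the board into the tray (one that misses it and lands on the bench may be put in by hand). Then hold the tray over the box and tip it spout corner down, not over its walls, so that the tenons run out through the corner gap into the box (again, one that misses may be put in by hand). At the end all tenons are in the box with its lid properly back on, and the empty tray, the sanding block and the brush (on its bristles) stand on the bench, with the glue bottle, tape measure and sawn rail undisturbed.

Things in the scene. Friction and masses are not known exactly. Their poses are not given: they have to be found in the camera images.
- board: Hardwood board 260 (its x) x 240 (its y) x 36 mm thick, fixed to the bench. Origin: centre of its underside, so its top is 36 mm up. Round bench dogs (19 mm wide, 26 mm tall, lower than the board) stand against its +x, -x and +y edges; its -y edge, to the robot's right, is free. The loose tenons lie on it at the start.
- tray: Loose square tray of smooth steel, 160 x 160 mm, 26 mm tall, walls 2.5 mm thick, floor's upper side 5 mm up, rubber strips beneath; 240 g. Origin: centre of its underside. Handle on its +x wall. At its (-x, -y) corner both walls stop 62 mm short and leave a gap, the spout. Tenons begin to slide in it at 11 to 14 degrees of tilt, along a wall at up to 25; 40, with a shake, empties it.
- tray_grip (a point): Point on the tray's handle, 125 mm from the tray's origin along its +x and 28 mm above its underside. The handle is a wooden bar 22 mm wide (along the tray's y), 20 mm tall (18 to 38 mm above the tray's underside), reaching from 80 to 165 mm along the tray's x.
- tray_spout (a point): The tip of the tray's floor in the open corner, at (-80, -80) mm in the tray's frame, 5 mm above its underside. Its x axis points outwards along the tray's diagonal, its z axis up out of the tray.
- brush: Bench brush standing on its bristles, 260 g. Origin: centre of the bristle face underneath. Black bristles 50 (its x) x 140 (its y) mm, stiff, 22 mm tall; a wooden back 56 x 150 mm above them, from 22 to 38 mm; over that a wooden grip bar along y. Sweep with a long side. Loose.
- brush_grip (a point): Centre of the brush's grip bar, 74 mm above the bristle face. The bar is 24 mm wide (along the brush's x), 22 mm tall and 130 mm long (along its y); 25 mm is clear beneath it between its two posts (which stand 50 mm either side of its middle).
- stock_box: Open plywood box 160 x 160 mm outside, 100 mm tall, walls and floor 6 mm thick, 450 g, standing loose on the bench. Origin: centre of its underside. At the start its lid is on.
- lid: Loose plywood lid of the box, 160 x 160 x 9 mm, 170 g. Origin: centre of the plate's underside, 100 mm above the bench when the lid is on the box and 8 mm when it lies on the bench, for a square ring of cleats, 136 mm outside and 8 mm tall, hangs below the plate and drops inside the box's walls with 6 mm play all round. Lid and box have parallel sides when it is on.
- lid_grip (a point): Point on the wooden pull on top of the lid, 33 mm above the plate's underside. The pull is a bar 22 mm wide (along the lid's x), 90 mm long (along its y), from 9 to 43 mm above the plate's underside.
- sanding_block: Cork sanding block 100 (its x) x 45 (its y) x 32 mm, 80 g, lying on the board at the start. Origin: centre of its underside. Loose.
- glue: Bystander: white glue bottle, 60 mm wide, 170 mm tall. Origin: centre of its underside. Not to be moved.
- tape: Bystander: black tape measure lying flat, 68 x 62 x 34 mm tall. Origin: centre of its underside. Not to be moved.
- joint_rail: Bystander: sawn rail with a halving joint, 130 x 45 x 44 mm. Origin: centre of its underside. Not to be moved.
- tenon1: Loose tenon: flat beech block 36 (its x) x 24 (its y) x 14 mm (its z), 10 g. Origin: centre of its underside as it lies at the start. Some of the seven are absent from a run.
- tenon2: Loose tenon like tenon1.
- tenon3: Loose tenon like tenon1.
- tenon4: Loose tenon like tenon1.
- tenon5: Loose tenon like tenon1.
- tenon6: Loose tenon like tenon1.
- tenon7: Loose tenon like tenon1.

How it is judged:
On the way, in this order (a step that is already met when the one before it is completed fails the run):
1. the brush is taken onto the board, its bristles within 20 mm of the board's top (x of brush in the frame of board between -0.17 and 0.17 m and y of brush in the frame of board between -0.17 and 0.17 m and z of brush in the frame of board between 0.025 and 0.056 m), for 0.2 s.
2. all the tenons are in the tray, which stands flat on the bench against the board (x of tenon1 in the frame of tray between -0.09 and 0.085 m and y of tenon1 in the frame of tray between -0.09 and 0.085 m and z of tenon1 in the frame of tray between -0.01 and 0.07 m and x of tenon2 in the frame of tray between -0.09 and 0.085 m and y of tenon2 in the frame of tray between -0.09 and 0.085 m and z of tenon2 in the frame of tray between -0.01 and 0.07 m and x of tenon3 in the frame of tray between -0.09 and 0.085 m and y of tenon3 in the frame of tray between -0.09 and 0.085 m and z of tenon3 in the frame of tray between -0.01 and 0.07 m and x of tenon4 in the frame of tray between -0.09 and 0.085 m and y of tenon4 in the frame of tray between -0.09 and 0.085 m and z of tenon4 in the frame of tray between -0.01 and 0.07 m and x of tenon5 in the frame of tray between -0.09 and 0.085 m and y of tenon5 in the frame of tray between -0.09 and 0.085 m and z of tenon5 in the frame of tray between -0.01 and 0.07 m and x of tenon6 in the frame of tray between -0.09 and 0.085 m and y of tenon6 in the frame of tray between -0.09 and 0.085 m and z of tenon6 in the frame of tray between -0.01 and 0.07 m and x of tenon7 in the frame of tray between -0.09 and 0.085 m and y of tenon7 in the frame of tray between -0.09 and 0.085 m and z of tenon7 in the frame of tray between -0.01 and 0.07 m and height (world z) of tray below 0.012 m and angle between tray's own z axis and vertical below 0.1 rad and horizontal distance between tray and board below 0.27 m), for 0.3 s.
3. the tray is tipped with its spout corner lowest over the box (angle between tray_spout's own x axis and vertical above 1.7708 rad and angle between tray_spout's own y axis and vertical between 1.1708 and 1.9708 rad and horizontal distance between tray_spout and stock_box below 0.1 m and height (world z) of tray_spout above 0.05 m), for 0.2 s.
4. all the tenons are in the box (x of tenon1 in the frame of stock_box between -0.077 and 0.077 m and y of tenon1 in the frame of stock_box between -0.077 and 0.077 m and z of tenon1 in the frame of stock_box between -0.005 and 0.1 m and x of tenon2 in the frame of stock_box between -0.077 and 0.077 m and y of tenon2 in the frame of stock_box between -0.077 and 0.077 m and z of tenon2 in the frame of stock_box between -0.005 and 0.1 m and x of tenon3 in the frame of stock_box between -0.077 and 0.077 m and y of tenon3 in the frame of stock_box between -0.077 and 0.077 m and z of tenon3 in the frame of stock_box between -0.005 and 0.1 m and x of tenon4 in the frame of stock_box between -0.077 and 0.077 m and y of tenon4 in the frame of stock_box between -0.077 and 0.077 m and z of tenon4 in the frame of stock_box between -0.005 and 0.1 m and x of tenon5 in the frame of stock_box between -0.077 and 0.077 m and y of tenon5 in the frame of stock_box between -0.077 and 0.077 m and z of tenon5 in the frame of stock_box between -0.005 and 0.1 m and x of tenon6 in the frame of stock_box between -0.077 and 0.077 m and y of tenon6 in the frame of stock_box between -0.077 and 0.077 m and z of tenon6 in the frame of stock_box between -0.005 and 0.1 m and x of tenon7 in the frame of stock_box between -0.077 and 0.077 m and y of tenon7 in the frame of stock_box between -0.077 and 0.077 m and z of tenon7 in the frame of stock_box between -0.005 and 0.1 m), for 0.3 s.
At the end, for the whole second after the job is handed in: All tenons in the box; box upright on the bench, lid seated (13 mm of centred, riding up under 4.5 mm); empty tray flat on the bench (12 mm, 6 degrees), brush upright on its bristles and sanding block flat on the bench (12 mm, 9 degrees); all at rest (all of step 4 and linear speed of each of tenon1, tenon2, tenon3, tenon4, tenon5, tenon6, tenon7, lid, stock_box, sanding_block, tray, brush below 0.03 m/s and height (world z) of each of tray, brush, stock_box, sanding_block below 0.012 m and angle between each of tray, stock_box's own z axis and vertical below 0.1 rad and angle between each of brush, sanding_block's own z axis and vertical below 0.15 rad and x of lid in the frame of stock_box between -0.013 and 0.013 m and y of lid in the frame of stock_box between -0.013 and 0.013 m and z of lid in the frame of stock_box between 0.094 and 0.1045 m); the robot touches nothing.
It fails at once if the sanding block is shoved with the brush (over 4 N) (contact force between brush and sanding_block above 4 N).
It fails at once if a bystander is moved more than 30 mm (distance of any of glue, tape, joint_rail from where it was at the start of the episode above 0.03 m).
It fails at once if the fingers handle a tenon on the board (over 2 N) ((contact force between the fingers and tenon1 above 2 N and x of tenon1 in the frame of board between -0.13 and 0.13 m and y of tenon1 in the frame of board between -0.12 and 0.12 m and z of tenon1 in the frame of board between 0.03 and 0.07 m) or (contact force between the fingers and tenon2 above 2 N and x of tenon2 in the frame of board between -0.13 and 0.13 m and y of tenon2 in the frame of board between -0.12 and 0.12 m and z of tenon2 in the frame of board between 0.03 and 0.07 m) or (contact force between the fingers and tenon3 above 2 N and x of tenon3 in the frame of board between -0.13 and 0.13 m and y of tenon3 in the frame of board between -0.12 and 0.12 m and z of tenon3 in the frame of board between 0.03 and 0.07 m) or (contact force between the fingers and tenon4 above 2 N and x of tenon4 in the frame of board between -0.13 and 0.13 m and y of tenon4 in the frame of board between -0.12 and 0.12 m and z of tenon4 in the frame of board between 0.03 and 0.07 m) or (contact force between the fingers and tenon5 above 2 N and x of tenon5 in the frame of board between -0.13 and 0.13 m and y of tenon5 in the frame of board between -0.12 and 0.12 m and z of tenon5 in the frame of board between 0.03 and 0.07 m) or (contact force between the fingers and tenon6 above 2 N and x of tenon6 in the frame of board between -0.13 and 0.13 m and y of tenon6 in the frame of board between -0.12 and 0.12 m and z of tenon6 in the frame of board between 0.03 and 0.07 m) or (contact force between the fingers and tenon7 above 2 N and x of tenon7 in the frame of board between -0.13 and 0.13 m and y of tenon7 in the frame of board between -0.12 and 0.12 m and z of tenon7 in the frame of board between 0.03 and 0.07 m)).
It fails at once if the tray is tipped more than 35 degrees over a side wall or backwards, instead of over its spout (angle between tray_spout's own x axis and vertical below 0.96 rad or angle between tray_spout's own y axis and vertical below 0.96 rad or angle between tray_spout's own y axis and vertical above 2.18 rad).
Of tenon1, tenon2, tenon3, tenon4, tenon5, tenon6, tenon7 only 4 to 7 are there at a start; the rules pass over those that are not, and their reading is None.
At some moment in a run one of stock_box, brush, tenon1, tenon3, tenon5, tenon7 may be knocked a few centimetres aside while the robot is not near it.
It also fails if it takes over 210 s, if anything falls off the work surface, if the arm or the gripper's body presses on something with over 40 N, if the wrist force passes 120 N, or if a joint passes its speed limit or range.

## Working session

There is one attempt and no reset: what is moved stays moved. The work goes in short steps, Python scripts to look and compute and a tool call to move; the robot and the scene stay as the last step left them, time stands still between calls to the robot, and variables do not carry over. Pictures are saved under pics/ and viewed, at most 14 in all, crops included, and the job is handed in when it is done.

Besides the shell and the picture viewer there is one more tool, called after "Emit:" as a command line: name --pt "numbers of a row" for each row, then --argument value for the rest. step_arm: Moves the arm, as the interface text tells. Its arguments: {"type":"object","properties":{"targets":{"type":"array"},"force":{"type":"number"}},"required":["targets"]}

```bash
mkdir -p pics; cat > h.py <<'E'
import numpy as np, cv2
from workcell import bot
from scipy.spatial.transform import Rotation as R
def cap(name,fn=None):
    c=bot.capture(name)
    if fn: cv2.imwrite('pics/'+fn,cv2.cvtColor(c['pixels'],cv2.COLOR_RGB2BGR))
    return c
def ray(c,u,v):
    T=np.array(c['camera_from_world']);Rm=T[:3,:3];t=T[:3,3]
    d=np.array([(u-c['cx'])/c['fx'],-(v-c['cy'])/c['fy'],-1.])
    return -Rm.T@t, Rm.T@d
def onz(c,u,v,z):
    o,d=ray(c,u,v); return o+d*(z-o[2])/d[2]
def proj(c,p):
    T=np.array(c['camera_from_world']);q=T[:3,:3]@np.array(p)+T[:3,3]
    return np.array([c['cx']+c['fx']*q[0]/-q[2], c['cy']+c['fy']*q[1]/q[2]])
def two(c1,p1,c2,p2):
    o1,d1=ray(c1,*p1);o2,d2=ray(c2,*p2)
    A=np.stack([d1,-d2],1);s=np.linalg.lstsq(A,o2-o1,rcond=None)[0]
    a=o1+d1*s[0];b=o2+d2*s[1];return (a+b)/2,np.linalg.norm(a-b)
E
python3 - <<'E'
from h import *
for n in('scene','top'):
    c=cap(n,n+'0.png'); print(n,{k:v for k,v in c.items() if k!='pixels'}, ray(c,320,240))
np.set_printoptions(precision=4)
print(bot.sense(),bot.finger_overhang)
E
```

```text
scene {'fx': 480.99137052529136, 'fy': 480.99137052529136, 'cx': 316.45027348711665, 'cy': 243.39679941685037, 'camera_from_world': array([[ 0.1122617 ,  0.99365954,  0.00616724, -0.04498308],
       [-0.75340964,  0.08106872,  0.65253488,  0.39701176],
       [ 0.64789754, -0.07790113,  0.75773359, -1.61507879],
       [ 0.        ,  0.        ,  0.        ,  1.        ]])} (array([ 1.35056794, -0.11330384,  0.96501285]), array([-0.65238968,  0.08580687, -0.75307982]))
top {'fx': 481.1165227711093, 'fy': 481.1165227711093, 'cx': 319.0831094373794, 'cy': 239.50736514643236, 'camera_from_world': array([[-0.00685364, -0.9999437 , -0.00810104, -0.01374875],
       [ 0.99117233, -0.00786572,  0.13234627, -0.61724101],
       [-0.13240254, -0.00712248,  0.99117044, -0.97943602],
       [ 0.        ,  0.        ,  0.        ,  1.        ]])} (array([ 0.48201817, -0.02557903,  1.0523662 ]), array([ 0.13137458,  0.00522488, -0.99132139]))
{'time_s': 0.1, 'qpos': array([ 1.5437e+00,  4.0769e-02,  8.3922e-02, -4.2776e-04, -1.6155e+00,
       -3.3370e-01]), 'qd': array([ 1.1633e-03, -1.8911e-03,  3.7955e-03,  1.4613e-03,  7.4440e-05,
       -1.8716e-03]), 'joint_efforts': array([-5.5780e-03, -3.6934e+01,  3.4828e+01,  6.9518e+00, -4.5691e-03,
       -5.3467e-06]), 'eef_pos': array([0.2117, 0.5614, 0.4038]), 'eef_rot': array([ 9.8378e-01, -1.7940e-01, -9.3432e-05,  7.9452e-04]), 'force': array([0.0653, 0.3358, 0.9493]), 'torque': array([ 0.0034,  0.0723, -0.0607]), 'grip_force': 0.0, 'finger_gap': 0.08556810556635587} 0.1734
```

View pics/top0.png

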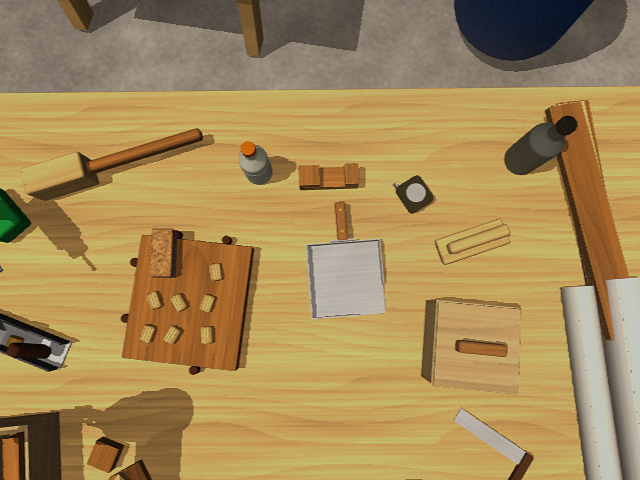

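View pics/scene0.png

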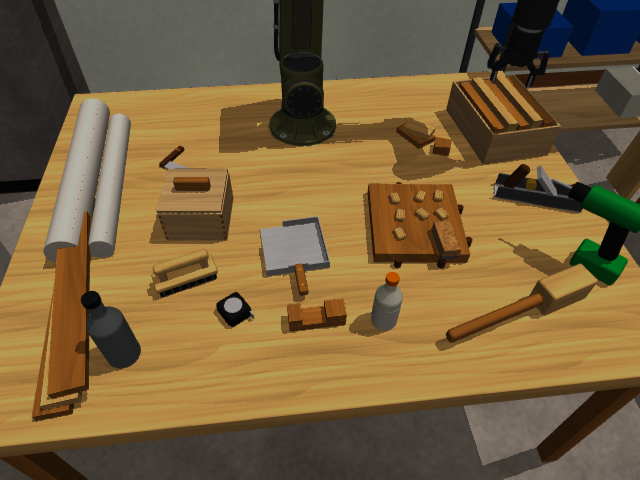

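The top view shows the board at about (188,302), with the sanding block at (164,253) and seven tenons. The tray is at (346,279) with its handle at the top, the lid pull at (481,348) and the brush at (473,242). The rail (329,176), tape (414,194) and glue bottle (255,165) are near the tray handle. The scene view shows the same layout, with the spout corner of the tray near (261,228).

```bash
cat > m.py <<'E'
from h import *
def rect(c,pts,z):
    w=np.array([onz(c,u,v,z)[:2] for u,v in pts],np.float32)
    (x,y),(a,b),t=cv2.minAreaRect(w*1000)
    return np.round([x,y,a,b,t],1)
def comps(mask,roi,amin=40):
    m=np.zeros_like(mask);x0,y0,x1,y1=roi;m[y0:y1,x0:x1]=mask[y0:y1,x0:x1]
    cs,_=cv2.findContours(m,cv2.RETR_EXTERNAL,cv2.CHAIN_APPROX_NONE)
    return sorted([k[:,0,:] for k in cs if cv2.contourArea(k)>amin],key=lambda k:-len(k))
E
python3 - <<'E'
from m import *
for n in('scene','top'):
    im=cv2.imread(f'pics/{n}0.png');hsv=cv2.cvtColor(im,cv2.COLOR_BGR2HSV)
    P=dict(top=dict(board=(240,320),board2=(150,285),tenon=(216,272),block=(160,262),tray=(340,290),trayw=(346,240),handle=(340,222),lid=(450,370),pull=(481,349),side=(429,345),brushbar=(480,238),back=(450,255),bench=(290,290),bench2=(400,330)),
     scene=dict(board=(385,245),tenon=(400,214),block=(446,245),tray=(290,245),handle=(301,280),lid=(220,183),pull=(192,184),side=(180,220),bar=(180,262),bench=(330,210),bench2=(245,215)))[n]
    for k,(u,v) in P.items(): print(n,k,hsv[v-1:v+2,u-1:u+2].reshape(-1,3).mean(0).round())
E
```

```text
scene board [ 14. 205. 139.]
scene tenon [ 19. 161. 173.]
scene block [ 15. 177. 152.]
scene tray [ 14.  14. 147.]
scene handle [ 14. 208. 134.]
scene lid [ 17. 134. 175.]
scene pull [ 14. 206.  55.]
scene side [ 17. 137.  72.]
scene bar [ 18. 158. 167.]
scene bench [ 20. 149. 182.]
scene bench2 [ 20. 151. 182.]
top board [ 14. 190. 149.]
top board2 [ 14. 188. 168.]
top tenon [ 22. 137. 191.]
top block [ 15. 164. 169.]
top tray [ 17.  21. 184.]
top trayw [ 17.  60. 145.]
top handle [ 14. 179. 163.]
top lid [ 18. 126. 193.]
top pull [ 15. 180. 159.]
top side [ 18. 135.  95.]
top brushbar [ 22. 131. 197.]
top back [ 19. 141. 198.]
top bench [ 23. 128. 198.]
top bench2 [ 20. 138. 197.]
```

```bash
python3 - <<'E'
from m import *
t=cv2.imread('pics/top0.png');s=cv2.imread('pics/scene0.png')
cc={}
import pickle
for n in('scene','top'): cc[n]=bot.capture(n)
pickle.dump(cc,open('cal.pkl','wb'))
for n,im in(('scene',s),('top',t)):
    c=cc[n];hsv=cv2.cvtColor(im,cv2.COLOR_BGR2HSV);H,S,V=cv2.split(hsv)
    red=((S>158)&(H<18)&(V>60)).astype(np.uint8)*255
    sil=((S<90)&(V>60)).astype(np.uint8)*255
    R1=dict(top=dict(board=(115,225,262,380),tray=(300,232,392,325),handle=(330,195,355,241),pull=(445,330,520,365)),
            scene=dict(board=(350,175,475,270),tray=(250,215,335,275),handle=(290,255,312,300),pull=(165,170,220,195)))[n]
    for k,z in(('board',.036),('tray',.026),('handle',.038),('pull',.143)):
        for q in comps(sil if k=='tray' else red,R1[k])[:1]:
            bx=cv2.boxPoints(cv2.minAreaRect(q)).round(1).tolist()
            print(n,k,rect(c,q,z),bx)
# zoomed crops
a=cv2.resize(t[205:405,415:535],None,fx=3,fy=3,interpolation=cv2.INTER_CUBIC)
b=cv2.resize(s[155:305,140:245],None,fx=4,fy=4,interpolation=cv2.INTER_CUBIC)
o=np.zeros((600,790,3),np.uint8);o[:600,:360]=a;o[:600,365:785]=b
cv2.imwrite('pics/z1.png',o)
E
```

```text
scene board [510.9 264.6 258.7 315.2  83.5] [[367.6000061035156, 183.0], [461.8999938964844, 173.39999389648438], [471.29998779296875, 266.1000061035156], [377.0, 275.70001220703125]]
scene tray [543.8 -75.9 177.9 160.7   4.1] [[258.70001220703125, 223.3000030517578], [323.20001220703125, 214.89999389648438], [330.0, 266.79998779296875], [265.5, 275.20001220703125]]
scene handle [671.7 -72.  105.9  44.9   4.2] [[286.79998779296875, 265.70001220703125], [305.6000061035156, 262.20001220703125], [312.29998779296875, 297.79998779296875], [293.3999938964844, 301.3999938964844]]
scene pull [ 402.6 -320.8   91.8   22.7   84. ] [[173.0, 177.0], [209.0, 177.0], [209.0, 183.0], [173.0, 183.0]]
top board [499.3 264.8 253.7 277.9  83.2] [[115.9000015258789, 356.29998779296875], [133.0, 223.89999389648438], [252.8000030517578, 239.3000030517578], [235.60000610351562, 371.79998779296875]]
top tray [538.4 -73.7 165.1 161.2   4.1] [[304.70001220703125, 241.5], [380.29998779296875, 235.60000610351562], [386.3999938964844, 313.1000061035156], [310.79998779296875, 319.0]]
top handle [658.4 -65.   81.5  22.2   4.3] [[333.8999938964844, 202.1999969482422], [344.29998779296875, 201.1999969482422], [347.70001220703125, 238.8000030517578], [337.29998779296875, 239.6999969482422]]
top pull [ 399.2 -316.5   92.6   22.4   84.3] [[455.1000061035156, 351.6000061035156], [456.29998779296875, 339.3999938964844], [506.79998779296875, 344.20001220703125], [505.70001220703125, 356.3999938964844]]
```

View pics/z1.png

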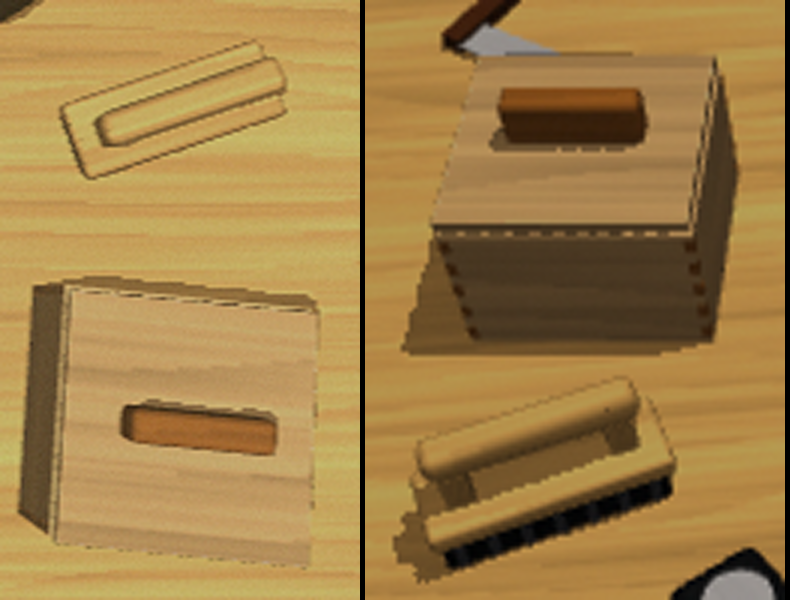

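The crop shows the lid plate corners in the top view at crop pixels (68,287), (318,303), (308,566) and (55,543). The brush bar runs from (100,135) to (285,75). The scene view on the right shows both matching, and the pull lies along y.

```bash
python3 - <<'E'
from m import *
import pickle
np.set_printoptions(suppress=True,precision=1)
cc=pickle.load(open('cal.pkl','rb'));T,S=cc['top'],cc['scene']
t=lambda p:(415+p[0]/3,205+p[1]/3)
s=lambda p:(140+(p[0]-365)/4,155+p[1]/4)
for n,a,b in(('lid++',(68,287),(692,224)),('lid+-',(318,303),(432,224)),('lid--',(308,566),(477,57)),('lid-+',(55,543),(716,57)),('bar L(-y)',(278,76),(425,447)),('bar R',(104,133),(632,392)),('bar c',(191,103),(528,420)),('brush back ++',(62,106),(672,465)),('brush back +-',(285,112) and (258,42),(435,545))):
    p,e=two(T,t(a),S,s(b)); print(n,p*1000,'err',e*1000)
print('lid plane109',np.array([onz(T,*t(a),.109)*1000 for a in((68,287),(318,303),(308,566),(55,543))]))
print('bar plane85',np.array([onz(T,*t(a),.080)*1000 for a in((275,58),(97,122),(108,147),(287,92))]))
print('back38',np.array([onz(T,*t(a),.038)*1000 for a in((62,106),(258,42),(92,178),(287,112))]))
im={n:cv2.imread(f'pics/{n}0.png') for n in('top','scene')}
for n,z,roi,pr in(('top',.036,(110,222,270,382),0),('scene',.036,(345,170,480,275),0)):
    c=cc[n];H,Sa,V=cv2.split(cv2.cvtColor(im[n],cv2.COLOR_BGR2HSV))
    m=((Sa>158)&(H<18)&(V>60)).astype(np.uint8)*255
    q=comps(m,roi)[0];f=np.zeros_like(m);cv2.fillPoly(f,[q],255)
    f=cv2.morphologyEx(f,cv2.MORPH_OPEN,np.ones((25,25)))
    q=max(cv2.findContours(f,0,1)[0],key=len)[:,0];print(n,'board',rect(c,q,z), cv2.approxPolyDP(q,6,True)[:,0].tolist())
    ten=((Sa<152)&(V>130) if n=='top' else (Sa<178)&(V>140)&(H>15)).astype(np.uint8)*255
    er=cv2.erode(f,np.ones((3,3)))
    for q in comps(ten&er,roi,30): print('  ten',rect(c,q,.050))
for k,b in dict(glue=(255,165),rail=(329,176),tape=(414,194)).items(): print(k,onz(T,*b,.035)*1000)
# pull, handle two-view of ends
print('pull ctr',two(T,(480.9,347.8),S,(191,180)))
E
```

```text
lid++ [ 486.4 -248.2  107.9] err 0.5535939187088902
lid+- [ 475.1 -406.8  113.5] err 0.3518935430859764
lid-- [ 310.4 -394.2  106.3] err 1.6601957961167793
lid-+ [ 325.2 -234.6  104.9] err 0.0482466542978583
bar L(-y) [ 627.3 -402.3   82.8] err 0.6696798233458671
bar R [ 590.4 -286.1   73.3] err 1.6929005200419678
bar c [ 609.9 -344.9   78.3] err 2.246303459386857
brush back ++ [ 614.7 -268.3   30.5] err 1.4853538969712485
brush back +- [ 659.7 -407.4   31.6] err 2.8866199899094327
lid plane109 [[ 486.4 -248.2  109. ]
 [ 475.1 -408.8  109. ]
 [ 311.  -392.3  109. ]
 [ 325.9 -233.7  109. ]]
bar plane85 [[ 640.1 -401.7   80. ]
 [ 597.2 -279.    80. ]
 [ 580.2 -285.7   80. ]
 [ 616.7 -408.4   80. ]]
back38 [[ 613.8 -265.7   38. ]
 [ 658.6 -406.6   38. ]
 [ 562.6 -284.8   38. ]
 [ 608.3 -424.1   38. ]]
top board [491.2 260.  241.3 262.2  83.1] [[142, 236], [126, 357], [236, 366], [248, 247], [177, 241], [176, 276], [168, 278], [171, 236]]
  ten [420.7 286.7  21.8  33.2  60. ]
  ten [550.3 199.   21.   31.3  89.6]
  ten [487.5 275.1  32.   21.   28.2]
  ten [423.5 337.9  21.2  30.4  71. ]
  ten [492.7 324.7  31.7  19.2   9.4]
  ten [484.4 213.7  16.5  32.2  72.5]
  ten [420.1 218.1  32.4  14.4   1.4]
scene board [489.2 257.9 239.4 258.5  83.2] [[371, 184], [375, 253], [430, 253], [432, 224], [455, 223], [451, 184]]
  ten [552.4 197.6  32.4  19.9  11.7]
  ten [486.3 213.6  21.   30.9  76.8]
  ten [422.2 213.7  29.3  18.3   0.4]
  ten [425.3 336.   19.1  32.   73.9]
  ten [494.1 326.   31.3  18.9  22.5]
  ten [489.  274.5  31.3  18.3  30.8]
  ten [422.5 284.8  20.6  32.4  62.9]
glue [783.  120.4  35. ]
rail [756.9 -40.8  35. ]
tape [ 715.3 -223.7   35. ]
pull ctr (array([ 0.4, -0.3,  0.1]), np.float64(0.0046541191601721646))
```

```bash
cat >> h.py <<'E'
np.set_printoptions(suppress=True,precision=3)
def rel(g,yaw,Rw=None,s=None):
    "g grasp point mm, yaw deg of tool x (pointing down); Rw extra world rotation. Prints shift(mm), rotvec in the tool frame"
    s=s or bot.sense();R0=R.from_quat(s['eef_rot']);p0=np.array(s['eef_pos'])*1000
    best=None
    for yy in (yaw,yaw+180):
        R1=R.from_euler('z',yy,degrees=True)*R.from_rotvec([np.pi,0,0])
        if Rw is not None:R1=Rw*R1
        rv=(R0.inv()*R1).as_rotvec()
        if best is None or np.linalg.norm(rv)<np.linalg.norm(best[1]):
            best=(R0.inv().apply(np.array(g)-R1.apply([0,0,155.])-p0),rv)
    print('shift',best[0].round(1),'rot',best[1].round(3));return best
def gp():
    s=bot.sense();r=R.from_quat(s['eef_rot'])
    print('t',round(s['time_s'],2),'grasp',(np.array(s['eef_pos'])*1000+r.apply([0,0,155.])).round(1),'toolx yaw',np.degrees(np.arctan2(*r.apply([1,0,0])[1::-1])).round(1),'gap',round(s['finger_gap']*1000,1),'F',np.round(s['force'],1),'grip',round(s['grip_force'],1),'q',np.round(s['qpos'],2))
def bw(xb,yb,c=(490.2,259.),a=-6.9):
    a=np.radians(a);return np.array([c[0]+xb*np.cos(a)-yb*np.sin(a),c[1]+xb*np.sin(a)+yb*np.cos(a)])
E
python3 - <<'E'
from m import *
import pickle
cc=pickle.load(open('cal.pkl','rb'));T,S=cc['top'],cc['scene']
rel((661,-65,130),4.2)
for n in('top','scene'):
    im=cv2.cvtColor(cv2.imread(f'pics/{n}0.png'),cv2.COLOR_BGR2HSV).astype(int)
    m=((im[...,1]<185)&(im[...,1]>120)&(im[...,2]>100)&(im[...,0]<=16)&(im[...,0]>=14)).astype(np.uint8)*255
    m=cv2.morphologyEx(m,cv2.MORPH_OPEN,np.ones((3,3)))
    for q in comps(m,(140,222,185,285) if n=='top' else (425,210,475,270),100)[:2]: print(n,rect(cc[n],q,.068),cv2.boxPoints(cv2.minAreaRect(q)).round().tolist())
E
```

```text
shift [641.5 427.3 119.6] rot [ 0.001  0.    -0.434]
top [589.4 308.7  44.5  97.5  89.7] [[149.0, 276.0], [151.0, 228.0], [172.0, 229.0], [170.0, 277.0]]
scene [591.7 306.5  42.4  97.7  88.8] [[433.0, 223.0], [448.0, 217.0], [460.0, 249.0], [445.0, 254.0]]
```

Emit:
step_arm --pt "0.8 640 427 20 0 0 -0.43" --pt "0.8 640 427 20 0 0 -0.43" --pt "0.8 640 427 20 0 0 -0.43" --pt "0.8 640 427 20 0 0 -0.43" --pt "0.8 640 427 20 0 0 -0.43" --pt "0.8 640 427 20 0 0 -0.43" --pt "0.8 640 427 20 0 0 -0.43" --pt "0.8 640 427 20 0 0 -0.43" --pt "0.8 640 427 20 0 0 -0.43" --pt "0.8 640 427 20 0 0 -0.43" --pt "0.8 640 427 20 0 0 -0.43" --pt "0.8 640 427 20 0 0 -0.43" --pt "0.8 640 427 20 0 0 -0.43" --pt "0.8 640 427 20 0 0 -0.43" --pt "0.8 640 427 20 0 0 -0.43" --pt "0.8 640 427 20 0 0 -0.43" --pt "0.8 640 427 20 0 0 -0.43" --pt "0.8 640 427 20 0 0 -0.43" --pt "0.8 640 427 20 0 0 -0.43" --pt "0.8 640 427 20 0 0 -0.43" --force 80

```text
time_s: 1.87
eef_pos: [0.6613, -0.0678, 0.3823]
eef_rot: [0.999, 0.032, -0.002, 0.0]
force: [-0.1, 1.3, 0.2]
finger_gap: 0.0681
grip_force: 0.0
```

```bash
python3 -c "
from h import *
gp();rel((661,-65,28),4.2)"
```

```text
t 1.87 grasp [660.8 -67.9 227.3] toolx yaw 3.7 gap 68.1 F [-0.1  1.3  0.2] grip 0.0 q [ 0.2   0.21  0.23  0.   -1.59  1.44]
shift [  0.5  -3.  199.3] rot [ 0.001  0.003 -0.009]
```

Emit:
step_arm --pt "0.8 0 -3 40 0 0 0" --pt "0.8 0 -3 80 0 0 0" --pt "0.8 0 -3 120 0 0 0" --pt "0.8 0 -3 150 0 0 0" --pt "0.8 0 -3 175 0 0 0" --pt "0.8 0 -3 190 0 0 0" --pt "0.8 0 -3 198 0 0 0" --pt "0.8 0 -3 199 0 0 0" --pt "0 0 -3 199 0 0 0" --pt "0 0 -3 199 0 0 0" --pt "0 0 -3 199 0 0 0" --pt "0 0 -3 199 0 0 0" --pt "0 0 -3 199 0 0 0" --pt "0 0 -3 199 0 0 0" --pt "0 0 -3 199 0 0 0"

```text
time_s: 3.12
eef_pos: [0.6602, -0.0613, 0.1876]
eef_rot: [0.999, 0.035, 0.001, 0.0]
force: [0.3, -1.1, 5.8]
finger_gap: 0.0206
grip_force: 78.4
```

```bash
python3 -c "
from h import *
gp();rel((590,42,29),-6.9)"
```

```text
t 3.12 grasp [660.6 -61.3  32.6] toolx yaw 4.0 gap 20.6 F [ 0.3 -1.1  5.8] grip 78.4 q [ 0.21  0.28 -0.05  0.   -1.24  1.43]
shift [ -62.9 -107.9    3.3] rot [ 0.    -0.003  0.19 ]
```

Emit:
step_arm --pt "0 0 0 -12 0 0 0" --pt "0 0 0 -25 0 0 0" --pt "0 -15 -25 -25 0 0 0.05" --pt "0 -30 -50 -25 0 0 0.1" --pt "0 -45 -75 -25 0 0 0.15" --pt "0 -58 -95 -25 0 0 0.19" --pt "0 -63 -103 -25 0 0 0.19" --pt "0 -63 -106 -22 0 0 0.19" --pt "0 -63 -106 -15 0 0 0.19" --pt "0 -63 -106 -8 0 0 0.19" --pt "0 -63 -106 -2 0 0 0.19" --pt "0 -63 -106 0 0 0 0.19" --pt "0 -63 -106 0 0 0 0.19" --pt "0 -63 -106 0 0 0 0.19"

```text
time_s: 4.28
eef_pos: [0.5901, 0.0394, 0.1866]
eef_rot: [0.998, -0.06, 0.0, 0.001]
force: [-2.0, -0.7, 5.7]
finger_gap: 0.0202
grip_force: 79.7
```

```bash
python3 -c "
from m import *
gp()
T=cap('top','t1.png')
im=cv2.cvtColor(T['pixels'],cv2.COLOR_RGB2HSV);H,S,V=cv2.split(im)
sil=((S<90)&(V>60)).astype(np.uint8)*255
q=comps(sil,(240,225,345,345))[0];print(rect(T,q,.015),cv2.boundingRect(q))
cv2.imwrite('pics/t1c.png',cv2.resize(cv2.cvtColor(T['pixels'],cv2.COLOR_RGB2BGR)[200:400,100:360],None,fx=3,fy=3,interpolation=cv2.INTER_CUBIC))
"
```

```text
t 4.28 grasp [590.2  39.2  31.6] toolx yaw -6.9 gap 20.2 F [-2.  -0.7  5.7] grip 79.7 q [ 0.41  0.1  -0.25  0.   -1.22  1.04]
[469.8  54.1 163.5 160.5  83.8] (244, 271, 84, 74)
```

View pics/t1c.png

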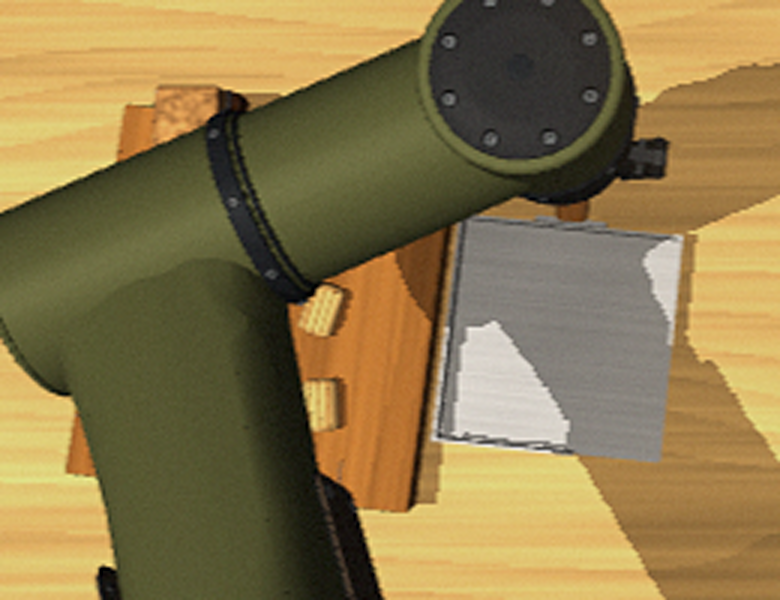

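The arm covers part of the board. The tray lies beside the board's right edge: tray left edge from crop (460,222) to (435,440), board edge from (447,225) to (410,510). The gap still has to be computed.

```bash
python3 -c "
from m import *
import pickle
T=pickle.load(open('cal.pkl','rb'))['top']
a=np.radians(-6.9);M=np.array([[np.cos(a),np.sin(a)],[-np.sin(a),np.cos(a)]])
for n,p,z in(('board',(447,225),.036),('board',(410,510),.036),('tray tl',(460,220),.026),('tray bl',(434,440),.026),('tray tr',(684,236),.026),('spout tip',(661,461),.005)):
  w=onz(T,100+p[0]/3,200+p[1]/3,z)[:2]*1000;print(n,w,M@(w-[490.2,259]))
"
```

```text
board [543.301 130.331] [  68.174 -121.357]
board [347.988 153.33 ] [-128.487 -121.989]
tray tl [547.39  122.649] [  73.157 -128.493]
tray bl [394.12 139.08] [ -80.978 -130.595]
tray tr [534.87 -36.61] [  79.86  -288.102]
spout tip [376.727 -19.034] [ -79.249 -289.652]
```

Emit:
step_arm --pt "0 0 -3 -2 0 0 0" --pt "0 0 -6 -2 0 0 0" --pt "0 0 -7 0 0 0 0" --pt "0 0 -7 0 0 0 0" --pt "0.6 0 -7 0 0 0 0" --pt "0.6 0 -7 0 0 0 0" --pt "0.6 0 -7 0 0 0 0" --pt "0.8 0 -7 0 0 0 0" --pt "0.9 0 -7 -30 0 0 0" --pt "0.9 0 -7 -60 0 0 0" --pt "0.9 0 -7 -90 0 0 0" --pt "0.9 0 -7 -100 0 0 0" --pt "0.9 0 -7 -100 0 0 0" --pt "0.9 0 -7 -100 0 0 0"

```text
time_s: 5.5
eef_pos: [0.5903, 0.0474, 0.2857]
eef_rot: [0.998, -0.06, 0.0, -0.0]
force: [-0.1, 0.2, 0.0]
finger_gap: 0.0767
grip_force: 0.0
```

```bash
python3 -c "
from h import *
gp();rel((590.5,307.5,60),-0.3)"
```

```text
t 5.5 grasp [590.4  47.5 130.7] toolx yaw -6.9 gap 76.7 F [-0.1  0.2  0. ] grip 0.0 q [ 0.42  0.04 -0.13 -0.   -1.4   1.03]
shift [ -31.1 -258.2   70.9] rot [-0.001 -0.001 -0.116]
```

Emit:
step_arm --pt "0.9 -31 -258 0 0 0 -0.116" --pt "0.9 -31 -258 0 0 0 -0.116" --pt "0.9 -31 -258 0 0 0 -0.116" --pt "0.9 -31 -258 0 0 0 -0.116" --pt "0.9 -31 -258 0 0 0 -0.116" --pt "0.9 -31 -258 0 0 0 -0.116" --pt "0.9 -31 -258 10 0 0 -0.116" --pt "0.9 -31 -258 30 0 0 -0.116" --pt "0.9 -31 -258 50 0 0 -0.116" --pt "0.9 -31 -258 65 0 0 -0.116" --pt "0.9 -31 -258 70 0 0 -0.116" --pt "0.9 -31 -258 70 0 0 -0.116" --pt "0 -31 -258 70 0 0 -0.116" --pt "0 -31 -258 70 0 0 -0.116" --pt "0 -31 -258 70 0 0 -0.116" --pt "0 -31 -258 70 0 0 -0.116" --pt "0 -31 -258 70 0 0 -0.116" --pt "0 -31 -258 60 0 0 -0.116" --pt "0 -31 -258 30 0 0 -0.116" --pt "0 -31 -258 -10 0 0 -0.116" --force 40

```text
time_s: 7.17
eef_pos: [0.5897, 0.3066, 0.2926]
eef_rot: [1.0, -0.003, -0.003, 0.002]
force: [1.5, 0.8, -0.8]
finger_gap: 0.044
grip_force: 42.5
```

```bash
python3 -c "
from h import *
gp();rel((630,-120,60),-0.3);rel((630,-120,24),-0.3)"
```

```text
t 7.17 grasp [588.7 305.9 137.6] toolx yaw -0.3 gap 44.0 F [ 1.5  0.8 -0.8] grip 42.5 q [ 0.78  0.23  0.09 -0.   -1.44  0.79]
shift [ 42.9 426.   79.2] rot [0.005 0.007 0.   ]
shift [ 43.2 425.9 115.2] rot [0.005 0.007 0.   ]
```

Emit:
step_arm --pt "0 42 426 0 0 0 0" --pt "0 42 426 0 0 0 0" --pt "0 42 426 0 0 0 0" --pt "0 42 426 0 0 0 0" --pt "0 42 426 0 0 0 0" --pt "0 42 426 0 0 0 0" --pt "0 42 426 0 0 0 0" --pt "0 42 426 0 0 0 0" --pt "0 42 426 0 0 0 0" --pt "0 42 426 0 0 0 0" --pt "0 42 426 0 0 0 0" --pt "0 42 426 10 0 0 0" --pt "0 42 426 40 0 0 0" --pt "0 42 426 70 0 0 0" --pt "0 42 426 95 0 0 0" --pt "0 42 426 105 0 0 0" --pt "0 42 426 112 0 0 0" --pt "0 42 426 116 0 0 0" --pt "0 42 426 116 0 0 0" --pt "0 42 426 116 0 0 0"

```text
time_s: 8.83
eef_pos: [0.6312, -0.1187, 0.1816]
eef_rot: [1.0, -0.002, 0.001, 0.0]
force: [-0.1, 0.9, -1.5]
finger_gap: 0.0442
grip_force: 42.6
```

Emit:
step_arm --pt "0.7 0 0 0 0 0 0" --pt "0.8 0 0 0 0 0 0" --pt "0.8 0 0 0 0 0 0" --pt "0.8 0 0 0 0 0 0" --pt "0.8 0 0 -40 0 0 0" --pt "0.8 0 0 -80 0 0 0" --pt "0.8 0 0 -120 0 0 0" --pt "0.8 0 0 -160 0 0 0" --pt "0.8 0 0 -180 0 0 0" --pt "0.8 0 0 -180 0 0 0" --pt "0.8 0 0 -180 0 0 0"

```text
time_s: 9.75
eef_pos: [0.6306, -0.1191, 0.3618]
eef_rot: [1.0, -0.002, 0.002, -0.0]
force: [0.7, 0.2, -0.8]
finger_gap: 0.0684
grip_force: 0.0
```

```bash
python3 -c "
from h import *
gp();rel((399.5,-319.5,160),84.2);rel((399.5,-319.5,133),84.2)"
```

```text
t 9.75 grasp [ 631.2 -119.   206.8] toolx yaw -0.3 gap 68.4 F [ 0.7  0.2 -0.8] grip 0.0 q [ 0.12  0.15  0.12  0.   -1.54  1.44]
shift [-230.3  201.5   45.9] rot [ 0.002 -0.003 -1.474]
shift [-230.4  201.5   72.9] rot [ 0.002 -0.003 -1.474]
```

Emit:
step_arm --pt "0.7 -230 201 0 0 0 0.4" --pt "0.7 -230 201 0 0 0 0.8" --pt "0.7 -230 201 0 0 0 1.2" --pt "0.7 -230 201 0 0 0 1.667" --pt "0.7 -230 201 0 0 0 1.667" --pt "0.7 -230 201 0 0 0 1.667" --pt "0.7 -230 201 0 0 0 1.667" --pt "0.7 -230 201 0 0 0 1.667" --pt "0.7 -230 201 0 0 0 1.667" --pt "0.7 -230 201 0 0 0 1.667" --pt "0.7 -230 201 0 0 0 1.667" --pt "0.7 -230 201 0 0 0 1.667" --pt "0.7 -230 201 0 0 0 1.667" --pt "0.7 -230 201 0 0 0 1.667" --pt "0.7 -230 201 0 0 0 1.667" --pt "0.7 -230 201 0 0 0 1.667" --pt "0.7 -230 201 0 0 0 1.667"

```text
time_s: 11.17
eef_pos: [0.3996, -0.3189, 0.3589]
eef_rot: [-0.671, 0.741, 0.001, -0.0]
force: [1.1, 0.2, 0.3]
finger_gap: 0.0596
grip_force: 0.0
```

```bash
python3 -c "
from h import *
gp();rel((399.5,-319.5,133),84.2)"
```

```text
t 11.17 grasp [ 399.4 -318.9  203.9] toolx yaw -95.7 gap 59.6 F [1.1 0.2 0.3] grip 0.0 q [-0.28 -0.2  -0.22 -0.   -1.55  0.18]
shift [ 0.6 -0.1 70.9] rot [0.001 0.    0.002]
```

Emit:
step_arm --pt "0.7 0 0 30 0 0 0" --pt "0.7 0 0 50 0 0 0" --pt "0.7 0 0 65 0 0 0" --pt "0.7 0 0 71 0 0 0" --pt "0.7 0 0 71 0 0 0" --pt "0 0 0 71 0 0 0" --pt "0 0 0 71 0 0 0" --pt "0 0 0 71 0 0 0" --pt "0 0 0 71 0 0 0" --pt "0 0 0 71 0 0 0" --pt "0 0 0 71 0 0 0" --pt "0 0 0 65 0 0 0" --pt "0 0 0 55 0 0 0" --pt "0 0 0 40 0 0 0" --pt "0 0 0 20 0 0 0" --pt "0 0 0 0 0 0 0" --pt "0 0 0 0 0 0 0" --pt "0 0 0 0 0 0 0" --force 70

```text
time_s: 12.67
eef_pos: [0.3997, -0.319, 0.3611]
eef_rot: [-0.67, 0.742, -0.001, 0.001]
force: [0.3, -0.0, -2.6]
finger_gap: 0.0208
grip_force: 69.8
```

```bash
python3 -c "
from h import *
gp();rel((410,-135,42),84.2)"
```

```text
t 12.67 grasp [ 400.1 -319.1  206.1] toolx yaw -95.8 gap 20.8 F [ 0.3 -0.  -2.6] grip 69.8 q [-0.28 -0.2  -0.22 -0.   -1.55  0.18]
shift [-184.2    8.7  164. ] rot [-0.002 -0.     0.   ]
```

Emit:
step_arm --pt "0 -35 2 0 0 0 0" --pt "0 -70 4 0 0 0 0" --pt "0 -105 5 0 0 0 0" --pt "0 -140 7 0 0 0 0" --pt "0 -170 8 0 0 0 0" --pt "0 -184 9 10 0 0 0" --pt "0 -184 9 40 0 0 0" --pt "0 -184 9 75 0 0 0" --pt "0 -184 9 110 0 0 0" --pt "0 -184 9 140 0 0 0" --pt "0 -184 9 154 0 0 0" --pt "0 -184 9 161 0 0 0" --pt "0 -184 9 164 0 0 0" --pt "0 -184 9 164 0 0 0" --pt "0 -184 9 164 0 0 0" --pt "0.7 -184 9 164 0 0 0" --pt "0.7 -184 9 164 0 0 0" --pt "0.7 -184 9 164 0 0 0" --pt "0.7 -184 9 164 0 0 0"

```text
time_s: 14.25
eef_pos: [0.4091, -0.135, 0.1954]
eef_rot: [-0.67, 0.742, 0.0, -0.0]
force: [0.5, 0.0, -0.5]
finger_gap: 0.0595
grip_force: 0.0
```

Emit:
step_arm --pt "0.7 0 0 -40 0 0 0" --pt "0.7 0 0 -80 0 0 0" --pt "0.7 0 0 -120 0 0 0" --pt "0.7 0 0 -150 0 0 0" --pt "0.7 0 0 -150 0 0 0" --pt "0.7 0 0 -150 0 0 0"

```text
time_s: 14.75
eef_pos: [0.4095, -0.135, 0.3474]
eef_rot: [-0.671, 0.742, -0.001, 0.001]
force: [-0.0, -0.8, -0.6]
finger_gap: 0.0598
grip_force: 0.0
```

```bash
python3 -c "
from h import *
gp();rel((609.5,-344.5,130),17.6)
T=cap('top','t2.png')
"
```

```text
t 14.75 grasp [ 410.1 -134.9  192.4] toolx yaw -95.8 gap 59.8 F [-0.  -0.8 -0.6] grip 0.0 q [ 0.15 -0.43 -0.43  0.   -1.57 -0.26]
shift [ 188.3 -219.9   63. ] rot [-0.003  0.003  1.163]
```

View pics/t2.png

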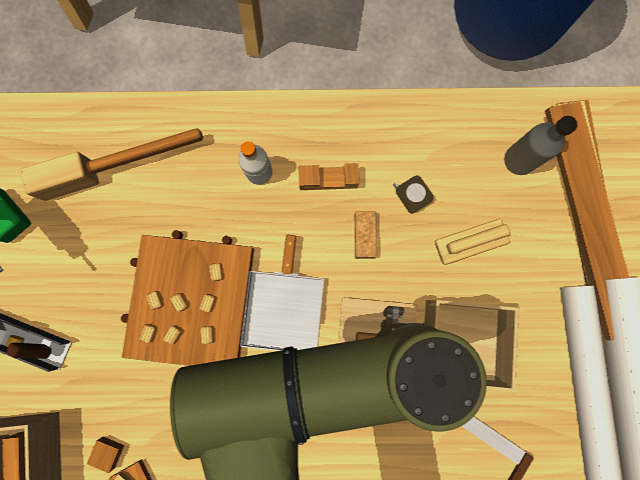

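The arm is over the lid and box at the lower right. The block lies at (366,234), the tray is flush against the board at about (285,310), all seven tenons are still on the board, and the brush is unmoved at (473,242).

```bash
python3 -c "
from h import *
rel((609.5,-344.5,150),-72.4)"
```

```text
shift [ 188.4 -220.4   40.4] rot [-0.     0.001 -0.408]
```

Emit:
step_arm --pt "0.7 188 -220 30 0 0 -0.408" --pt "0.7 188 -220 30 0 0 -0.408" --pt "0.7 188 -220 30 0 0 -0.408" --pt "0.7 188 -220 30 0 0 -0.408" --pt "0.7 188 -220 30 0 0 -0.408" --pt "0.7 188 -220 30 0 0 -0.408" --pt "0.7 188 -220 30 0 0 -0.408" --pt "0.7 188 -220 30 0 0 -0.408" --pt "0.7 188 -220 30 0 0 -0.408" --pt "0.7 188 -220 30 0 0 -0.408" --pt "0.7 188 -220 30 0 0 -0.408" --pt "0.7 188 -220 30 0 0 -0.408"

```text
time_s: 15.8
eef_pos: [0.6086, -0.3433, 0.3171]
eef_rot: [0.807, -0.59, 0.001, -0.0]
force: [-0.5, 0.2, 0.7]
finger_gap: 0.0601
grip_force: 0.0
```

```bash
python3 -c "
from h import *
gp();rel((609.5,-344.5,76),-72.4)"
```

```text
t 15.8 grasp [ 608.8 -343.4  162.1] toolx yaw -72.4 gap 60.1 F [-0.5  0.2  0.7] grip 0.0 q [-0.23  0.31  0.23  0.   -1.49  0.54]
shift [ 1.3 -0.4 86.1] rot [-0.001 -0.001  0.001]
```

Emit:
step_arm --pt "0.7 1 0 35 0 0 0" --pt "0.7 1 0 65 0 0 0" --pt "0.7 1 0 82 0 0 0" --pt "0.7 1 0 87 0 0 0" --pt "0.7 1 0 87 0 0 0" --pt "0 1 0 87 0 0 0" --pt "0 1 0 87 0 0 0" --pt "0 1 0 87 0 0 0" --pt "0 1 0 87 0 0 0" --pt "0 1 0 87 0 0 0" --pt "0 1 0 87 0 0 0" --force 90

```text
time_s: 16.72
eef_pos: [0.6101, -0.3452, 0.2315]
eef_rot: [0.807, -0.59, 0.002, -0.0]
force: [-0.0, 1.9, 6.5]
finger_gap: 0.023
grip_force: 88.7
```

```bash
python3 -c "
from h import *
gp()"
```

```text
t 16.72 grasp [ 610.7 -345.5   76.5] toolx yaw -72.4 gap 23.0 F [-0.   1.9  6.5] grip 88.7 q [-0.23  0.34  0.12  0.   -1.34  0.54]
```

Emit:
step_arm --pt "0 0 0 -15 0 0 0" --pt "0 0 0 -40 0 0 0" --pt "0 0 0 -80 0 0 0" --pt "0 0 0 -115 0 0 0" --pt "0 0 0 -125 0 0 0" --pt "0 0 0 -125 0 0 0" --pt "0 0 0 -125 0 0 0"

```text
time_s: 17.3
eef_pos: [0.6094, -0.3451, 0.3535]
eef_rot: [0.807, -0.591, -0.0, -0.001]
force: [-0.2, -0.1, -3.0]
finger_gap: 0.0226
grip_force: 88.6
```

```bash
python3 -c "
from m import *
gp()
A=bw(95,3);B=bw(70,-113);C=bw(-45,126);D=bw(8,-118);print(A,B,C,D)
rel((*A,200),-6.9-12)
# tenon check with the arm clear of the board
T=cap('top')
H,S,V=cv2.split(cv2.cvtColor(T['pixels'],cv2.COLOR_RGB2HSV));m=((S<152)&(V>130)).astype(np.uint8)*255
f=np.zeros_like(m);cv2.fillPoly(f,[np.array([[145,238],[250,250],[237,366],[126,354]])],255)
a=np.radians(-6.9);M=np.array([[np.cos(a),np.sin(a)],[-np.sin(a),np.cos(a)]])
for q in comps(m&f,(110,222,270,382),30): r=rect(T,q,.05);print(M@(r[:2]-[490.2,259]),r)
"
```

```text
t 17.3 grasp [ 609.5 -344.9  198.5] toolx yaw -72.4 gap 22.6 F [-0.2 -0.1 -3. ] grip 88.6 q [-0.23  0.31  0.29 -0.   -1.56  0.54]
[584.872 250.565] [546.118 138.409] [460.663 389.494] [483.966 140.894]
shift [-575.2 -156.5   -1.1] rot [-0.001  0.    -0.934]
[-63.314 -51.983] [421.1 215.   34.2  20.6   1.5]
[-72.141  18.467] [420.8 286.   22.9  34.2  60. ]
[-74.754  70.026] [424.4 337.5  23.4  33.4  71. ]
[  0.945 -43.602] [485.9 215.6  21.8  34.2  71.1]
[-4.642 15.051] [487.4 274.5  33.8  22.7  31.2]
[-6.47  67.612] [491.9 326.9  33.8  23.   22. ]
[ 66.404 -51.798] [549.9 199.6  34.2  22.9  10.6]
```

Emit:
step_arm --pt "0 -575 -156 0 0 0 -0.934" --pt "0 -575 -156 0 0 0 -0.934" --pt "0 -575 -156 0 0 0 -0.934" --pt "0 -575 -156 0 0 0 -0.934" --pt "0 -575 -156 0 0 0 -0.934" --pt "0 -575 -156 0 0 0 -0.934" --pt "0 -575 -156 0 0 0 -0.934" --pt "0 -575 -156 0 0 0 -0.934" --pt "0 -575 -156 0 0 0 -0.934" --pt "0 -575 -156 0 0 0 -0.934" --pt "0 -575 -156 0 0 0 -0.934" --pt "0 -575 -156 0 0 0 -0.934" --pt "0 -575 -156 0 0 0 -0.934" --pt "0 -575 -156 0 0 0 -0.934" --pt "0 -575 -156 0 0 0 -0.934" --pt "0 -575 -156 0 0 0 -0.934" --pt "0 -575 -156 0 0 0 -0.934" --pt "0 -575 -156 0 0 0 -0.934" --pt "0 -575 -156 0 0 0 -0.934" --pt "0 -575 -156 0 0 0 -0.934"

```text
time_s: 19.02
eef_pos: [0.5846, 0.2489, 0.3535]
eef_rot: [0.986, -0.165, -0.0, 0.0]
force: [-0.0, -0.0, -2.7]
finger_gap: 0.0229
grip_force: 89.0
```

```bash
python3 -c "
from h import *
gp()
rel((*bw(95,3),114),-18.9);rel((*bw(70,-115),114),-18.9)"
```

```text
t 19.02 grasp [584.5 248.9 198.5] toolx yaw -19.0 gap 22.9 F [-0.  -0.  -2.7] grip 89.0 q [ 0.72  0.13  0.09  0.   -1.53  0.52]
shift [-0.2 -1.7 84.5] rot [ 0.     0.    -0.001]
shift [  0.  118.9  84.5] rot [ 0.     0.    -0.001]
```

Emit:
step_arm --pt "0 0 -2 30 0 0 0" --pt "0 0 -2 60 0 0 0" --pt "0 0 -2 78 0 0 0" --pt "0 0 -2 84 0 0 0" --pt "0 0 -2 84 0 0 0" --pt "0 0 8 84 0 0 0" --pt "0 0 18 84 0 0 0" --pt "0 0 28 84 0 0 0" --pt "0 0 38 84 0 0 0" --pt "0 0 48 84 0 0 0" --pt "0 0 58 84 0 0 0" --pt "0 0 68 84 0 0 0" --pt "0 0 78 84 0 0 0" --pt "0 0 88 84 0 0 0" --pt "0 0 98 84 0 0 0" --pt "0 0 108 84 0 0 0" --pt "0 0 116 84 0 0 0" --pt "0 0 119 84 0 0 0" --pt "0 0 119 70 0 0 0" --pt "0 0 119 40 0 0 0"

```text
time_s: 20.68
eef_pos: [0.5449, 0.137, 0.3096]
eef_rot: [0.986, -0.164, -0.004, 0.002]
force: [0.5, 1.0, -2.6]
finger_gap: 0.0228
grip_force: 88.8
```

```bash
cat >> m.py <<'E'
def tenons():
    T=cap('top')
    H,S,V=cv2.split(cv2.cvtColor(T['pixels'],cv2.COLOR_RGB2HSV));m=((S<152)&(V>130)).astype(np.uint8)*255
    f=np.zeros_like(m);cv2.fillPoly(f,[np.array([[145,238],[250,250],[237,366],[126,354]])],255)
    a=np.radians(-6.9);M=np.array([[np.cos(a),np.sin(a)],[-np.sin(a),np.cos(a)]])
    for q in comps(m&f,(110,222,270,382),30): r=rect(T,q,.05);print('on board',M@(r[:2]-[490.2,259]),r)
    m=((S>65)&(V>60)).astype(np.uint8)*255
    for q in comps(m,(248,276,320,346),20): r=rect(T,q,.019);print('in tray',M@(r[:2]-[490.2,259]),r)
E
python3 -c "
from m import *
gp();rel((*bw(8,-118),200),-6.9+12);tenons()
cap('scene','s1.png')"
```

```text
t 20.68 grasp [543.7 136.5 154.6] toolx yaw -18.9 gap 22.8 F [ 0.5  1.  -2.6] grip 88.8 q [ 0.6  -0.05 -0.17 -0.   -1.45  0.64]
shift [-59.2  16.3 -45. ] rot [ 0.004  0.007 -0.419]
on board [ 15.618 -81.615] [495.9 176.1  62.3  88.2   4. ]
on board [-74.679  70.237] [424.5 337.7  22.9  33.4  69.7]
on board [ 24.209 -86.015] [503.9 170.7  19.4  41.   68.8]
on board [-72.4    18.939] [420.6 286.5  22.5  33.1  61.1]
on board [-64.679 -49.025] [420.1 218.1  32.4  14.4   1.4]
on board [-10.587  10.907] [481.  271.1  16.8  21.9  28.1]
in tray [  44.682 -153.645] [516.1 101.1  16.4  35.   79. ]
```

View pics/s1.png

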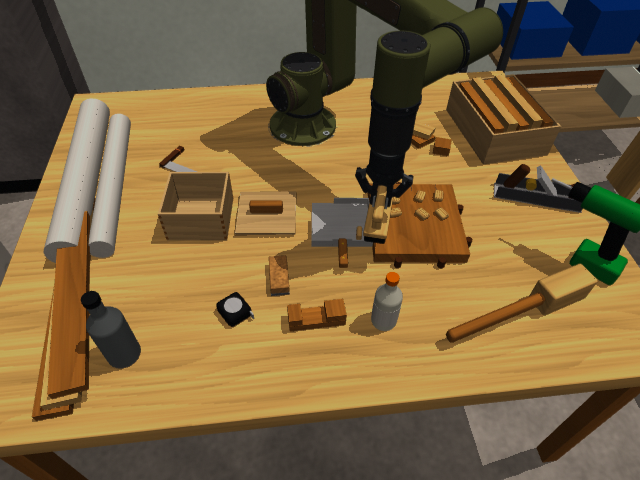

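The first stroke put one tenon in the tray, seen at (360,233). The brush is held above the board edge at (378,215), and the other tenons lie undisturbed.

```bash
python3 -c "
from h import *
gp();rel((*bw(-48,128),180),5.1)"
```

```text
t 20.78 grasp [548.1 137.8 164.3] toolx yaw -18.9 gap 22.5 F [ 0.2  0.6 -1.8] grip 89.1 q [ 0.6  -0.05 -0.16  0.   -1.45  0.64]
shift [-166.3 -212.   -15.9] rot [-0.003 -0.008 -0.418]
```

Emit:
step_arm --pt "0 0 0 -20 0 0 0" --pt "0 -30 -40 -25 0 0 -0.1" --pt "0 -166 -212 -25 0 0 -0.418" --pt "0 -166 -212 -25 0 0 -0.418" --pt "0 -166 -212 -25 0 0 -0.418" --pt "0 -166 -212 -25 0 0 -0.418" --pt "0 -166 -212 -25 0 0 -0.418" --pt "0 -166 -212 -25 0 0 -0.418" --pt "0 -166 -212 -25 0 0 -0.418" --pt "0 -166 -212 -25 0 0 -0.418" --pt "0 -166 -212 -25 0 0 -0.418" --pt "0 -166 -212 -25 0 0 -0.418" --pt "0 -166 -212 -25 0 0 -0.418"

```text
time_s: 21.87
eef_pos: [0.4579, 0.3909, 0.3389]
eef_rot: [0.999, 0.043, 0.0, -0.0]
force: [0.1, -1.1, -1.9]
finger_gap: 0.0227
grip_force: 89.3
```

```bash
python3 -c "
from m import *
gp();rel((*bw(-48,128),114),5.1);rel((*bw(4,-116),114),5.1);tenons()"
```

```text
t 21.87 grasp [458.  390.9 183.9] toolx yaw 5.0 gap 22.7 F [ 0.1 -1.1 -1.9] grip 89.3 q [ 1.04  0.05 -0.03  0.   -1.5   0.62]
shift [ 0.  -0.9 69.9] rot [-0.    -0.    -0.002]
shift [  0.7 248.6  69.8] rot [-0.    -0.    -0.002]
in tray [  44.61  -153.049] [516.1 101.7  16.6  35.   77.3]
```

Emit:
step_arm --pt "0 0 -1 35 0 0 0" --pt "0 0 -1 60 0 0 0" --pt "0 0 -1 70 0 0 0" --pt "0 0 -1 70 0 0 0" --pt "0 0 12 70 0 0 0" --pt "0 0 25 70 0 0 0" --pt "0 0 38 70 0 0 0" --pt "0 0 51 70 0 0 0" --pt "0 0 64 70 0 0 0" --pt "0 0 77 70 0 0 0" --pt "0 0 90 70 0 0 0" --pt "0 0 103 70 0 0 0" --pt "0 0 116 70 0 0 0" --pt "0 0 129 70 0 0 0" --pt "0 0 140 70 0 0 0" --pt "0 0 150 70 0 0 0" --pt "0 0 160 70 0 0 0" --pt "0 0 170 70 0 0 0" --pt "0 0 175 70 0 0 0"

```text
time_s: 23.5
eef_pos: [0.473, 0.2163, 0.2687]
eef_rot: [0.999, 0.044, -0.0, 0.0]
force: [-0.1, 0.7, -2.6]
finger_gap: 0.0224
grip_force: 89.9
```

Emit:
step_arm --pt "0 0 10 0 0 0 0" --pt "0 0 20 0 0 0 0" --pt "0 0 30 0 0 0 0" --pt "0 0 40 0 0 0 0" --pt "0 0 50 0 0 0 0" --pt "0 0 60 0 0 0 0" --pt "0 0 68 0 0 0 0" --pt "0 0 75 0 0 0 0" --pt "0 0 75 0 0 0 0" --pt "0 0 65 -30 0 0 0" --pt "0 0 20 -70 0 0 0" --pt "0 0 -20 -100 0 0 0" --pt "0 0 -60 -100 0 0 0" --pt "0 0 -100 -100 0 0 0" --pt "0 0 -140 -100 0 0 0" --pt "0 0 -170 -100 0 0 0" --pt "0 0 -170 -100 0 0 0"

```text
time_s: 24.92
eef_pos: [0.4565, 0.3922, 0.3669]
eef_rot: [0.999, 0.046, -0.001, 0.0]
force: [0.2, -1.2, -3.5]
finger_gap: 0.0223
grip_force: 90.0
```

```bash
python3 -c "
from m import *
gp();tenons()
a=cap('top','t3.png');b=cap('scene','s3.png')
o=np.hstack([cv2.resize(a['pixels'][220:380,110:350],(400,267)),cv2.resize(b['pixels'][175:275,290:480],(400,210))[:210] if 0 else cv2.resize(b['pixels'][175:275,290:480],(400,267))])
cv2.imwrite('pics/c3.png',cv2.cvtColor(o,cv2.COLOR_RGB2BGR))"
```

```text
t 24.92 grasp [456.3 392.2 211.9] toolx yaw 5.3 gap 22.3 F [ 0.2 -1.2 -3.5] grip 90.0 q [ 1.04  0.04  0.02 -0.   -1.55  0.62]
in tray [ -22.337 -154.2  ] [449.5 108.6  41.8  76.   49. ]
in tray [  34.873 -149.997] [506.8 105.9  46.6  46.   22.9]
in tray [ -45.058 -166.217] [425.5  99.4  16.2  33.9  84.1]
```

View pics/c3.png

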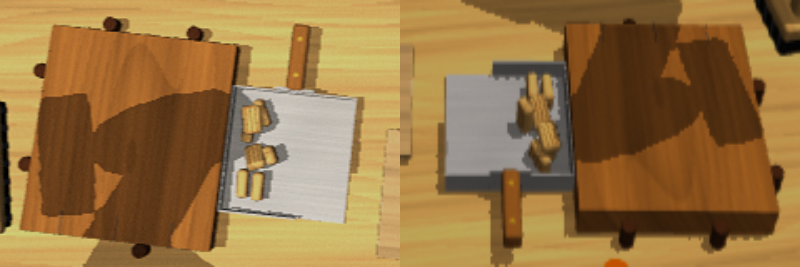

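The board is empty. All the tenons lie in the tray along its board-side wall, around crop (258,150) in the left picture, and none are on the bench.

```bash
python3 -c "
from m import *
gp();rel((609,-345,190),-72.4)"
```

```text
t 25.07 grasp [457.5 387.5 212.8] toolx yaw 5.1 gap 22.2 F [ 0.3 -0.7 -2.7] grip 90.0 q [ 1.04  0.04  0.02  0.   -1.55  0.62]
shift [ 85.1 743.3  23.8] rot [ 0.002 -0.     1.353]
```

Emit:
step_arm --pt "0 85 743 0 0 0 0.1" --pt "0 85 743 0 0 0 0.2" --pt "0 85 743 0 0 0 0.3" --pt "0 85 743 0 0 0 0.4" --pt "0 85 743 0 0 0 0.5" --pt "0 85 743 0 0 0 0.6" --pt "0 85 743 0 0 0 0.7" --pt "0 85 743 0 0 0 0.8" --pt "0 85 743 0 0 0 0.9" --pt "0 85 743 0 0 0 1.0" --pt "0 85 743 0 0 0 1.1" --pt "0 85 743 0 0 0 1.2" --pt "0 85 743 0 0 0 1.3" --pt "0 85 743 0 0 0 1.353" --pt "0 85 743 0 0 0 1.353" --pt "0 85 743 0 0 0 1.353" --pt "0 85 743 0 0 0 1.353" --pt "0 85 743 0 0 0 1.353" --pt "0 85 743 0 0 0 1.353" --pt "0 85 743 0 0 0 1.353"

```text
time_s: 26.73
eef_pos: [0.6068, -0.349, 0.367]
eef_rot: [0.805, -0.593, -0.001, 0.001]
force: [-0.4, 0.8, -2.1]
finger_gap: 0.0227
grip_force: 90.0
```

```bash
python3 -c "
from m import *
gp();bot.capture('top');gp();rel((609,-345,77),-72.4)"
```

```text
t 26.73 grasp [ 606.4 -349.   212. ] toolx yaw -72.7 gap 22.7 F [-0.4  0.8 -2.1] grip 90.0 q [-0.24  0.31  0.32  0.   -1.58  0.54]
t 26.78 grasp [ 606.8 -347.5  213.1] toolx yaw -72.6 gap 22.6 F [-1.2  0.1 -2.7] grip 90.0 q [-0.24  0.31  0.32  0.   -1.58  0.54]
shift [ -1.7  -2.8 136.1] rot [ 0.001  0.001 -0.004]
```

Emit:
step_arm --pt "0 0 0 35 0 0 0" --pt "0 0 0 70 0 0 0" --pt "0 0 0 100 0 0 0" --pt "0 0 0 120 0 0 0" --pt "0 0 0 130 0 0 0" --pt "0 0 0 134 0 0 0" --pt "0 0 0 136 0 0 0" --pt "0 0 0 136 0 0 0" --pt "0 0 0 136 0 0 0" --pt "0.6 0 0 136 0 0 0" --pt "0.6 0 0 136 0 0 0" --pt "0.6 0 0 136 0 0 0" --pt "0.6 0 0 136 0 0 0" --pt "0.6 0 0 100 0 0 0" --pt "0.6 0 0 60 0 0 0" --pt "0.6 0 0 20 0 0 0" --pt "0.6 0 0 0 0 0 0" --pt "0.6 0 0 0 0 0 0"

```text
time_s: 28.28
eef_pos: [0.608, -0.3463, 0.3773]
eef_rot: [0.807, -0.591, 0.006, -0.001]
force: [0.7, -0.1, 0.9]
finger_gap: 0.0511
grip_force: 0.0
```

```bash
python3 -c "
from m import *
gp()
T=cap('top');H,S,V=cv2.split(cv2.cvtColor(T['pixels'],cv2.COLOR_RGB2HSV))
red=((S>158)&(H<18)&(V>60)).astype(np.uint8)*255
hq=[rect(T,q,.038) for q in comps(red,(275,225,305,274))[:1]];print('handle',hq)
print('tray',[rect(T,q,.026) for q in comps(((S<70)&(V>60)).astype(np.uint8)*255,(235,265,340,360))[:1]])
x,y=hq[0][:2];rel((x,y,200),hq[0][4] if hq[0][2]>hq[0][3] else hq[0][4]-90)"
```

```text
t 28.28 grasp [ 609.6 -347.2  222.3] toolx yaw -72.5 gap 51.1 F [ 0.7 -0.1  0.9] grip 0.0 q [-0.23  0.3   0.33  0.   -1.59  0.54]
handle [array([587.3,  46.7,  22.1,  82.1,  84.5])]
tray [array([467.4,  61. , 161.4, 163.9,  83.6])]
shift [-380.8  -98.4   17.3] rot [-0.002 -0.007 -1.169]
```

```bash
python3 -c "
from h import *
rel((590,46,110),-6.2)"
```

```text
shift [-379.8 -100.3  107.3] rot [-0.002 -0.007 -1.157]
```

Emit:
step_arm --pt "0.7 -380 -100 0 0 0 -1.157" --pt "0.7 -380 -100 0 0 0 -1.157" --pt "0.7 -380 -100 0 0 0 -1.157" --pt "0.7 -380 -100 0 0 0 -1.157" --pt "0.7 -380 -100 0 0 0 -1.157" --pt "0.7 -380 -100 0 0 0 -1.157" --pt "0.7 -380 -100 0 0 0 -1.157" --pt "0.7 -380 -100 0 0 0 -1.157" --pt "0.7 -380 -100 0 0 0 -1.157" --pt "0.7 -380 -100 0 0 0 -1.157" --pt "0.7 -380 -100 0 0 0 -1.157" --pt "0.7 -380 -100 0 0 0 -1.157" --pt "0.7 -380 -100 40 0 0 -1.157" --pt "0.7 -380 -100 75 0 0 -1.157" --pt "0.7 -380 -100 100 0 0 -1.157" --pt "0.7 -380 -100 100 0 0 -1.157" --pt "0.7 -380 -100 100 0 0 -1.157" --pt "0.7 -380 -100 100 0 0 -1.157"

```text
time_s: 29.83
eef_pos: [0.5895, 0.0459, 0.271]
eef_rot: [0.999, -0.054, 0.001, 0.0]
force: [1.0, -0.6, 0.5]
finger_gap: 0.0599
grip_force: 0.0
```

```bash
python3 -c "
from h import *
gp();rel((590,46,30),-6.2)"
```

```text
t 29.83 grasp [589.9  45.9 116. ] toolx yaw -6.2 gap 59.9 F [ 1.  -0.6  0.5] grip 0.0 q [ 0.42  0.04 -0.16  0.   -1.37  1.04]
shift [ 0.2 -0.1 86. ] rot [ 0.    -0.003 -0.001]
```

Emit:
step_arm --pt "0.7 0 0 35 0 0 0" --pt "0.7 0 0 65 0 0 0" --pt "0.7 0 0 80 0 0 0" --pt "0.7 0 0 86 0 0 0" --pt "0.7 0 0 87 0 0 0" --pt "0.7 0 0 87 0 0 0" --pt "0 0 0 87 0 0 0" --pt "0 0 0 87 0 0 0" --pt "0 0 0 87 0 0 0" --pt "0 0 0 87 0 0 0" --pt "0 0 0 87 0 0 0" --pt "0 0 0 87 0 0 0" --pt "0 0 0 87 0 0 0" --force 115

```text
time_s: 30.92
eef_pos: [0.5893, 0.0467, 0.1833]
eef_rot: [0.999, -0.054, 0.001, -0.0]
force: [-1.2, -0.6, 5.4]
finger_gap: 0.0202
grip_force: 112.4
```

```bash
python3 -c "
from h import *
gp()"
```

```text
t 30.92 grasp [589.7  46.7  28.3] toolx yaw -6.2 gap 20.2 F [-1.2 -0.6  5.4] grip 112.4 q [ 0.42  0.1  -0.26  0.   -1.21  1.04]
```

Emit:
step_arm --pt "0 0 0 -3 0 0 0" --pt "0 0 0 -8 0 0 0" --pt "0 0 0 -16 0 0 0" --pt "0 0 0 -28 0 0 0" --pt "0 0 0 -42 0 0 0" --pt "0 0 0 -58 0 0 0" --pt "0 0 0 -76 0 0 0" --pt "0 0 0 -94 0 0 0" --pt "0 0 0 -112 0 0 0" --pt "0 0 0 -128 0 0 0" --pt "0 0 0 -140 0 0 0" --pt "0 0 0 -148 0 0 0" --pt "0 0 0 -150 0 0 0" --pt "0 0 0 -150 0 0 0"

```text
time_s: 32.08
eef_pos: [0.5889, 0.0468, 0.332]
eef_rot: [0.999, -0.054, 0.0, -0.0]
force: [-0.5, 1.1, -2.8]
finger_gap: 0.0199
grip_force: 112.7
```

```bash
python3 -c "
from m import *
gp()
b=cap('scene');t=cap('top')
o=np.hstack([cv2.resize(b['pixels'][120:300,140:460],(500,281)),cv2.resize(t['pixels'][220:400,230:540],(280,163))[:163].repeat(1,0) if 0 else cv2.resize(t['pixels'][220:400,240:420],(281,281))])
cv2.imwrite('pics/c4.png',cv2.cvtColor(o,cv2.COLOR_RGB2BGR))
rel((606,-266,180),-5.7)"
```

```text
t 32.08 grasp [588.9  46.8 177. ] toolx yaw -6.2 gap 19.9 F [-0.5  1.1 -2.8] grip 112.7 q [ 0.42  0.02 -0.07 -0.   -1.48  1.04]
shift [ 50.8 309.   -4.4] rot [ 0.     0.002 -0.008]
```

View pics/c4.png

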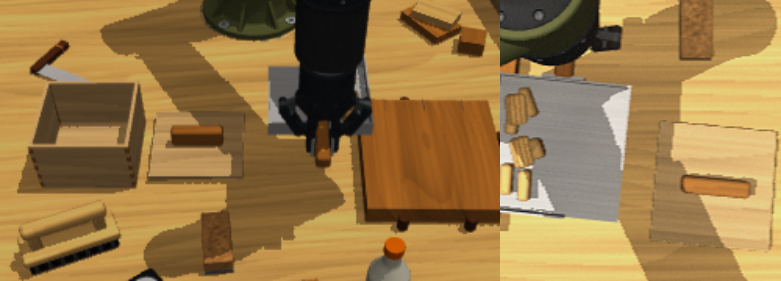

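The tray is lifted level with all the tenons at its board-side wall. The box, lid, block and brush (upright) are in place.

Emit:
step_arm --pt "0 0 3 0 0 0 0" --pt "0 1 9 0 0 0 0" --pt "0 3 18 0 0 0 0" --pt "0 5 30 0 0 0 0" --pt "0 8 46 0 0 0 0" --pt "0 11 66 0 0 0 0" --pt "0 15 90 0 0 0 0" --pt "0 19 116 0 0 0 0" --pt "0 23 142 0 0 0 0" --pt "0 28 168 0 0 0 0" --pt "0 32 194 0 0 0 0" --pt "0 36 218 0 0 0 0" --pt "0 40 240 0 0 0 0" --pt "0 43 259 0 0 0 0" --pt "0 45 275 0 0 0 0" --pt "0 47 288 0 0 0 0" --pt "0 49 297 0 0 0 0" --pt "0 50 304 0 0 0 0" --pt "0 51 308 0 0 0 0" --pt "0 51 309 0 0 0 0"

```text
time_s: 33.85
eef_pos: [0.6064, -0.2664, 0.3316]
eef_rot: [0.999, -0.054, -0.0, 0.0]
force: [0.8, 0.5, -3.7]
finger_gap: 0.0203
grip_force: 112.7
```

```bash
cat > pour.py <<'E'
from m import *
def pour(ths,tip,yaw,s,step=1):
    Rt=R.from_euler('z',yaw,degrees=True);d=Rt.apply([-1,-1,0])/2**.5
    for th in ths:
        Rw=R.from_rotvec(np.radians(th)*np.cross([0,0,1],d))
        g=np.array(tip)+Rw.apply(Rt.apply([205,80,23]))
        print(th,g.round(),end=' ');rel(g,yaw,Rw,s)
E
python3 -c "
from pour import *
bot.capture('scene');s=bot.sense();gp()
t=cap('top')
H,S,V=cv2.split(cv2.cvtColor(t['pixels'],cv2.COLOR_RGB2HSV))
cv2.imwrite('pics/c5.png',cv2.resize(cv2.cvtColor(t['pixels'],cv2.COLOR_RGB2BGR)[220:420,310:540],None,fx=3,fy=3))
pour([0,6,12,18,24,30,36,42],(394,-325,130),-6,s)"
```

```text
t 33.9 grasp [ 606.4 -266.1  176.6] toolx yaw -6.2 gap 20.1 F [-0.1  0.4 -2.4] grip 112.7 q [-0.11  0.21  0.13 -0.   -1.5   1.58]
0 [ 606. -267.  153.] shift [-0.1  0.8 23.6] rot [-0.     0.    -0.003]
6 [ 604. -269.  174.] shift [-14.   14.8   3.5] rot [ 0.074  0.074 -0.003]
12 [ 599. -273.  194.] shift [-29.3  30.2 -14.4] rot [ 0.148  0.148 -0.003]
18 [ 593. -278.  214.] shift [-45.8  46.8 -29.9] rot [ 0.222  0.222 -0.003]
24 [ 585. -284.  233.] shift [-63.4  64.5 -42.9] rot [ 0.297  0.296 -0.003]
30 [ 576. -291.  251.] shift [-81.8  83.1 -53.3] rot [ 0.371  0.37  -0.003]
36 [ 566. -300.  267.] shift [-101.   102.3  -60.8] rot [ 0.445  0.444 -0.003]
42 [ 554. -309.  282.] shift [-120.5  122.   -65.5] rot [ 0.519  0.518 -0.003]
```

View pics/c5.png

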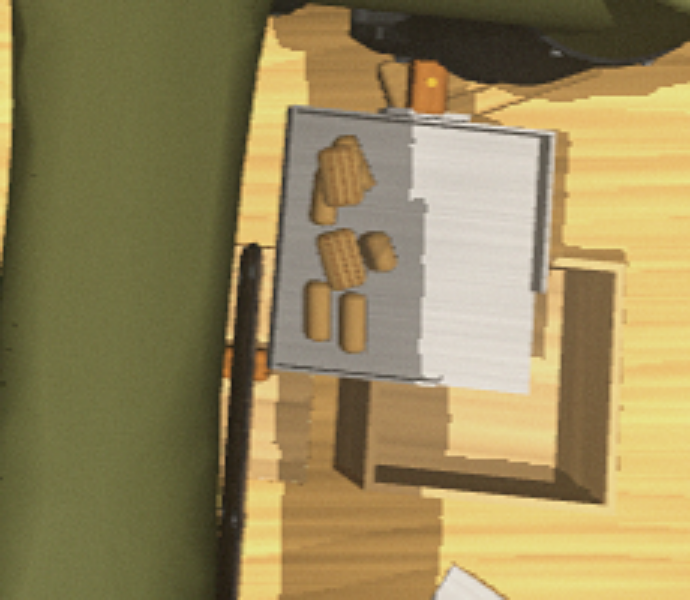

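The level tray sits above the box and holds all seven tenons, with its spout tip at crop (528,393). The box rim corners are at (368,487), (610,505) and (625,258).

```bash
python3 -c "
from pour import *
T=cap('top')
f=lambda p,z:onz(T,310+p[0]/3,220+p[1]/3,z)*1000
a,b,c=f((368,487),.1),f((610,505),.1),f((625,258),.1);print(a,b,c,'centre',(a+c)/2)
print('tip',f((528,393),.154))
"
```

```text
[ 331.227 -234.63   100.   ] [ 319.239 -388.146  100.   ] [ 475.04  -407.261  100.   ] centre [ 403.134 -320.945  100.   ]
tip [ 394.635 -321.897  154.   ]
```

Emit:
step_arm --pt "0 0 1 12 0 0 0" --pt "0 -2 3 18 0.01 0.01 0" --pt "0 -6 7 15 0.035 0.035 0" --pt "0 -10 11 9 0.055 0.055 0" --pt "0 -14 15 4 0.074 0.074 0" --pt "0 -19 20 -2 0.099 0.099 0" --pt "0 -24 25 -8 0.124 0.124 0" --pt "0 -29 30 -14 0.148 0.148 0" --pt "0 -35 36 -20 0.173 0.173 0" --pt "0 -40 41 -25 0.198 0.198 0" --pt "0 -46 47 -30 0.222 0.222 0" --pt "0 -52 53 -34 0.247 0.247 0" --pt "0 -58 59 -39 0.272 0.272 0" --pt "0 -63 64 -43 0.296 0.296 0" --pt "0 -70 71 -47 0.32 0.32 0" --pt "0 -76 77 -50 0.345 0.345 0" --pt "0 -82 83 -53 0.37 0.37 0" --pt "0 -82 83 -53 0.37 0.37 0"

```text
time_s: 35.5
eef_pos: [0.5143, -0.3411, 0.3873]
eef_rot: [0.964, -0.053, 0.195, -0.172]
force: [0.1, 0.4, -2.8]
finger_gap: 0.0198
grip_force: 113.0
```

```bash
python3 -c "
from pour import *
bot.capture('scene');s=bot.sense();gp()
R1=R.from_quat(s['eef_rot']);print('tool z',R1.apply([0,0,1]))
t=cap('top');b=cap('scene')
o=np.hstack([cv2.resize(t['pixels'][220:420,310:540],(400,348)),cv2.resize(b['pixels'][100:260,140:324],(400,348))])
cv2.imwrite('pics/c6.png',cv2.cvtColor(o,cv2.COLOR_RGB2BGR))
pour([30,36,42,45],(394,-325,130),-6,s)"
```

```text
t 35.55 grasp [ 575.6 -292.5  252.5] toolx yaw -10.4 gap 20.2 F [-0.2  0.1 -1.7] grip 113.0 q [-0.42  0.03  0.16 -0.46 -1.45  1.88]
tool z [ 0.392  0.311 -0.866]
30 [ 576. -291.  251.] shift [ 0.4 -0.2  2.3] rot [ 0.003 -0.004 -0.003]
36 [ 566. -300.  267.] shift [-13.4  13.8 -17.8] rot [ 0.077  0.07  -0.003]
42 [ 554. -309.  282.] shift [-28.6  29.3 -35.8] rot [ 0.151  0.144 -0.002]
45 [ 548. -314.  289.] shift [-36.7  37.5 -43.9] rot [ 0.189  0.181 -0.002]
```

View pics/c6.png

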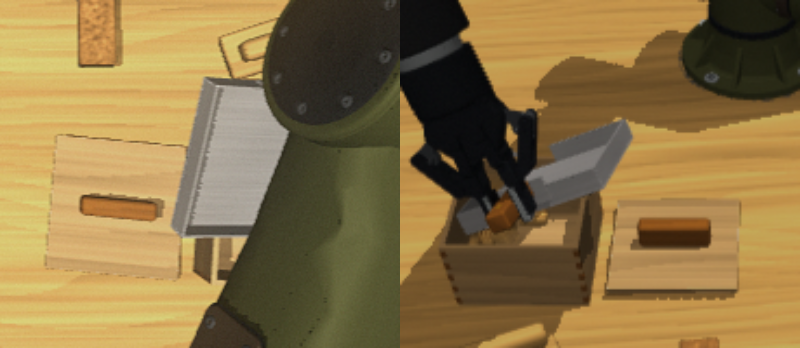

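At 30° the tenons have slid out of the visible part of the tray and some can be seen in the box at (490,240). I'll continue to 42° with a shake.

Emit:
step_arm --pt "0 -5 5 -6 0.025 0.025 0" --pt "0 -9 9 -12 0.05 0.05 0" --pt "0 -13 14 -18 0.075 0.072 0" --pt "0 -18 19 -24 0.1 0.097 0" --pt "0 -23 24 -30 0.125 0.12 0" --pt "0 -29 29 -36 0.15 0.145 0" --pt "0 -29 29 -36 0.15 0.145 0" --pt "0 -22 36 -36 0.15 0.145 0" --pt "0 -36 22 -36 0.15 0.145 0" --pt "0 -22 36 -36 0.15 0.145 0" --pt "0 -36 22 -36 0.15 0.145 0" --pt "0 -22 22 -36 0.15 0.145 0" --pt "0 -36 36 -36 0.15 0.145 0" --pt "0 -22 22 -36 0.15 0.145 0" --pt "0 -36 36 -36 0.15 0.145 0" --pt "0 -29 29 -36 0.15 0.145 0" --pt "0 -29 29 -36 0.15 0.145 0"

```text
time_s: 37.07
eef_pos: [0.4751, -0.3725, 0.3953]
eef_rot: [0.933, -0.05, 0.265, -0.24]
force: [0.2, 1.2, -1.1]
finger_gap: 0.0205
grip_force: 113.3
```

Emit:
step_arm --pt "0 4 -4 2 -0.03 -0.03 0" --pt "0 8 -8 4 -0.06 -0.06 0" --pt "0 14 -14 6 -0.1 -0.1 0" --pt "0 22 -22 8 -0.15 -0.15 0" --pt "0 30 -30 10 -0.2 -0.2 0" --pt "0 40 -40 10 -0.25 -0.25 0" --pt "0 50 -50 8 -0.3 -0.3 0" --pt "0 60 -60 4 -0.36 -0.36 0" --pt "0 70 -70 -4 -0.42 -0.42 0" --pt "0 80 -80 -12 -0.48 -0.48 0" --pt "0 85 -85 -20 -0.52 -0.52 0" --pt "0 85 -85 -20 -0.52 -0.52 0" --pt "0 85 -85 -20 -0.52 -0.52 0"

```text
time_s: 38.15
eef_pos: [0.5345, -0.3247, 0.4902]
eef_rot: [0.999, -0.052, -0.001, -0.0]
force: [-0.2, -0.2, -2.5]
finger_gap: 0.0204
grip_force: 113.4
```

```bash
python3 -c "
from pour import *
bot.capture('scene');gp()
b=cap('scene')
rel((661,-65,180),4)
rel((590,43,180),-6.2)
t=cap('top')
o=np.hstack([cv2.resize(t['pixels'][220:420,310:540],(400,348)),cv2.resize(b['pixels'][100:260,140:324],(400,348))])
cv2.imwrite('pics/c7.png',cv2.cvtColor(o,cv2.COLOR_RGB2BGR))
"
```

```text
t 38.2 grasp [ 533.6 -324.8  334.7] toolx yaw -6.0 gap 20.4 F [-1.5  0.3 -2.6] grip 113.4 q [-0.23  0.14  0.34 -0.   -1.78  1.69]
shift [  99.7 -272.1  154.7] rot [-0.002  0.004 -0.175]
shift [  17.8 -372.1  155.2] rot [-0.001  0.004  0.003]
```

View pics/c7.png

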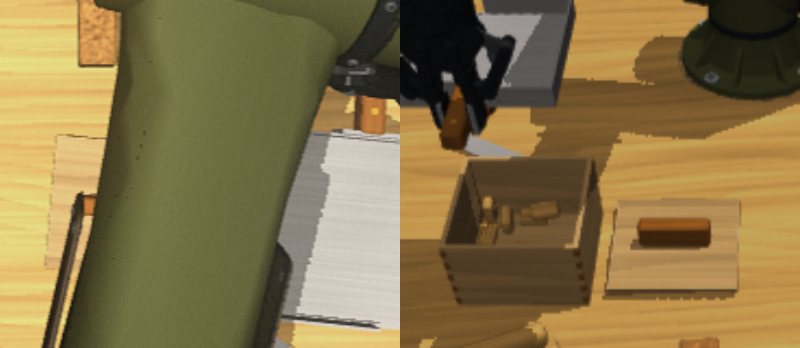

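Several tenons lie in the box at around (490–550,215), and the tray is level again above it. I'll set the tray down in its place beside the board.

Emit:
step_arm --pt "0 18 -369 0 0 0 0" --pt "0 18 -369 0 0 0 0" --pt "0 18 -369 0 0 0 0" --pt "0 18 -369 0 0 0 0" --pt "0 18 -369 0 0 0 0" --pt "0 18 -369 0 0 0 0" --pt "0 18 -369 0 0 0 0" --pt "0 18 -369 0 0 0 0" --pt "0 18 -369 0 0 0 0" --pt "0 18 -369 0 0 0 0" --pt "0 18 -369 20 0 0 0" --pt "0 18 -369 60 0 0 0" --pt "0 18 -369 100 0 0 0" --pt "0 18 -369 140 0 0 0" --pt "0 18 -369 180 0 0 0" --pt "0 18 -369 220 0 0 0" --pt "0 18 -369 250 0 0 0" --pt "0 18 -369 260 0 0 0" --pt "0 18 -369 260 0 0 0" --pt "0 18 -369 260 0 0 0"

```text
time_s: 39.97
eef_pos: [0.5896, 0.039, 0.2319]
eef_rot: [0.999, -0.053, -0.001, 0.0]
force: [0.3, 1.3, -1.9]
finger_gap: 0.0201
grip_force: 113.5
```

```bash
python3 -c "
from pour import *
gp();rel((590,43.5,29),-6.2)
t=cap('top');b=cap('scene')
o=np.hstack([cv2.resize(t['pixels'][290:400,415:525],(400,400),interpolation=cv2.INTER_CUBIC),cv2.resize(b['pixels'][160:250,150:240],(400,400),interpolation=cv2.INTER_CUBIC)])
cv2.imwrite('pics/c8.png',cv2.cvtColor(o,cv2.COLOR_RGB2BGR))
"
```

```text
t 39.97 grasp [589.2  38.9  76.9] toolx yaw -6.1 gap 20.1 F [ 0.3  1.3 -1.9] grip 113.5 q [ 0.4   0.07 -0.2  -0.   -1.3   1.06]
shift [ 0.  -4.6 47.9] rot [0.001 0.003 0.002]
```

View pics/c8.png

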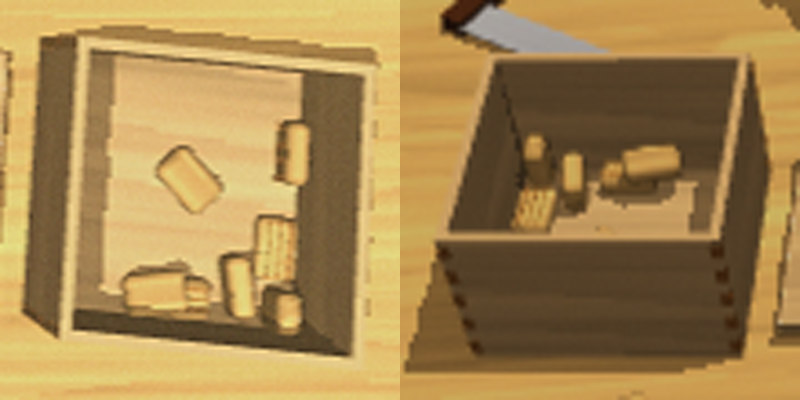

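Seven tenons are in the box, in the top crop at (190,180), (292,152), (273,250), (237,285), (285,308), (155,290) and (197,295). The rim corners are at (75,40), (378,65), (358,352) and (62,335).

Emit:
step_arm --pt "0 0 -2 15 0 0 0" --pt "0 0 -2 30 0 0 0" --pt "0 0 -2 40 0 0 0" --pt "0 0 -2 45 0 0 0" --pt "0 0 -2 48 0 0 0" --pt "0 0 -2 48 0 0 0" --pt "0 0 -2 48 0 0 0" --pt "0.6 0 -2 48 0 0 0" --pt "0.6 0 -2 48 0 0 0" --pt "0.6 0 -2 48 0 0 0" --pt "0.6 0 -2 48 0 0 0" --pt "0.6 0 -2 10 0 0 0" --pt "0.6 0 -2 -30 0 0 0" --pt "0.6 0 -2 -70 0 0 0" --pt "0.6 0 -2 -110 0 0 0" --pt "0.6 0 -2 -130 0 0 0" --pt "0.6 0 -2 -130 0 0 0" --pt "0.6 0 -2 -130 0 0 0"

```text
time_s: 41.57
eef_pos: [0.5901, 0.0414, 0.3623]
eef_rot: [0.999, -0.053, -0.001, -0.001]
force: [0.4, 0.3, -0.5]
finger_gap: 0.0511
grip_force: 0.0
```

```bash
python3 -c "
from m import *
gp()
T=cap('top');S=cap('scene')
P=[(75,40),(378,65),(358,352),(62,335)]
w=np.array([onz(T,415+x/3.636,290+y/3.636,.1)*1000 for x,y in P])
Q=[(719,240),(438,240),(495,58),(747,58)]
w2=np.array([onz(S,150+(x-400)/4.444,160+y/4.444,.1)*1000 for x,y in Q])
for v in(w,w2):
  print(v.round(1).tolist(),'c',v.mean(0),'yaw',np.degrees(np.arctan2(-(v[0]-v[1])[0],(v[0]-v[1])[1])),np.degrees(np.arctan2(-(v[3]-v[2])[0],(v[3]-v[2])[1])),np.degrees(np.arctan2(*(v[0]-v[3])[1::-1])),np.degrees(np.arctan2(*(v[1]-v[2])[1::-1])))
for n,c,roi in(('top',T,(355,325,415,365)),('scene',S,(240,192,290,216))):
  h=cv2.cvtColor(c['pixels'],cv2.COLOR_RGB2HSV);A,B,V=cv2.split(h)
  for q in comps(((B>158)&(A<18)&(V>60)).astype(np.uint8)*255,roi)[:1]: print(n,'pull',rect(c,q,.051))
rel((410,-135,110),84.2)
"
```

```text
t 41.57 grasp [589.9  41.6 207.3] toolx yaw -6.1 gap 51.1 F [ 0.4  0.3 -0.5] grip 0.0 q [ 0.41  0.02 -0.01 -0.   -1.54  1.06]
[[485.8, -246.3, 100.0], [471.4, -408.3, 100.0], [322.1, -388.6, 100.0], [331.6, -233.5, 100.0]] c [ 402.727 -319.147  100.   ] yaw -5.095353221313622 -3.5216180235835477 -4.7581877852443135 -7.515180327548252
[[489.2, -248.9, 100.0], [472.5, -405.7, 100.0], [319.1, -386.7, 100.0], [335.3, -234.3, 100.0]] c [ 404.012 -318.908  100.   ] yaw -6.101843581605691 -6.038566877074307 -5.416719609673186 -7.052031401779266
top pull [ 409.3 -136.3   88.4   21.8   84.3]
scene pull [ 418.7 -140.8   89.    38.1   83.9]
shift [-159.6  194.3   95.3] rot [0.005 0.004 1.566]
```

Emit:
step_arm --pt "0.7 -160 194 0 0 0 0.4" --pt "0.7 -160 194 0 0 0 0.8" --pt "0.7 -160 194 0 0 0 1.2" --pt "0.7 -160 194 0 0 0 1.566" --pt "0.7 -160 194 0 0 0 1.566" --pt "0.7 -160 194 0 0 0 1.566" --pt "0.7 -160 194 0 0 0 1.566" --pt "0.7 -160 194 0 0 0 1.566" --pt "0.7 -160 194 0 0 0 1.566" --pt "0.7 -160 194 0 0 0 1.566" --pt "0.7 -160 194 0 0 0 1.566" --pt "0.7 -160 194 0 0 0 1.566" --pt "0.7 -160 194 0 0 0 1.566" --pt "0.7 -160 194 30 0 0 1.566" --pt "0.7 -160 194 65 0 0 1.566" --pt "0.7 -160 194 95 0 0 1.566" --pt "0.7 -160 194 95 0 0 1.566" --pt "0.7 -160 194 95 0 0 1.566" --pt "0.7 -160 194 95 0 0 1.566"

```text
time_s: 43.25
eef_pos: [0.4104, -0.1348, 0.2678]
eef_rot: [-0.671, 0.742, 0.001, -0.002]
force: [0.2, -0.2, 0.4]
finger_gap: 0.0597
grip_force: 0.0
```

```bash
python3 -c "
from m import *
gp();rel((409.7,-136,42),84.2)"
```

```text
t 43.25 grasp [ 409.9 -135.   112.8] toolx yaw -95.8 gap 59.7 F [ 0.2 -0.2  0.4] grip 0.0 q [ 0.16 -0.41 -0.56  0.   -1.43 -0.26]
shift [ 1.1  0.3 70.8] rot [ 0.003 -0.002  0.001]
```

Emit:
step_arm --pt "0.7 0 0 35 0 0 0" --pt "0.7 0 0 60 0 0 0" --pt "0.7 0 0 70 0 0 0" --pt "0.7 0 0 71 0 0 0" --pt "0.7 0 0 71 0 0 0" --pt "0 0 0 71 0 0 0" --pt "0 0 0 71 0 0 0" --pt "0 0 0 71 0 0 0" --pt "0 0 0 71 0 0 0" --pt "0 0 0 71 0 0 0" --pt "0 0 0 71 0 0 0" --pt "0 0 0 60 0 0 0" --pt "0 0 0 30 0 0 0" --pt "0 0 0 -10 0 0 0" --pt "0 0 0 -50 0 0 0" --pt "0 0 0 -70 0 0 0" --pt "0 0 0 -70 0 0 0" --pt "0 0 0 -70 0 0 0" --force 70

```text
time_s: 44.75
eef_pos: [0.4103, -0.1346, 0.3374]
eef_rot: [-0.671, 0.742, 0.001, -0.001]
force: [0.8, 0.3, -1.5]
finger_gap: 0.021
grip_force: 69.9
```

```bash
python3 -c "
from m import *
gp();rel((401.5,-319.5,160),84.2)"
```

```text
t 44.75 grasp [ 409.9 -134.5  182.4] toolx yaw -95.8 gap 21.0 F [ 0.8  0.3 -1.5] grip 69.9 q [ 0.15 -0.43 -0.44 -0.   -1.56 -0.26]
shift [184.9 -10.   22.3] rot [0.003 0.    0.   ]
```

Emit:
step_arm --pt "0 30 -2 0 0 0 0" --pt "0 65 -4 0 0 0 0" --pt "0 100 -6 0 0 0 0" --pt "0 135 -8 0 0 0 0" --pt "0 165 -9 0 0 0 0" --pt "0 180 -10 0 0 0 0" --pt "0 185 -10 0 0 0 0" --pt "0 185 -10 0 0 0 0" --pt "0 185 -10 0 0 0 0" --pt "0 185 -10 15 0 0 0" --pt "0 185 -10 25 0 0 0" --pt "0 185 -10 25 0 0 0"

```text
time_s: 45.75
eef_pos: [0.4012, -0.3183, 0.3082]
eef_rot: [-0.671, 0.741, 0.004, -0.002]
force: [-0.5, -0.4, -2.7]
finger_gap: 0.0209
grip_force: 69.8
```

```bash
python3 -c "
from m import *
gp();S=cap('scene')
gp()
cv2.imwrite('pics/c9.png',cv2.resize(cv2.cvtColor(S['pixels'],cv2.COLOR_RGB2BGR)[150:260,145:245],None,fx=5,fy=5,interpolation=cv2.INTER_CUBIC))"
```

```text
t 45.75 grasp [ 399.9 -317.9  153.2] toolx yaw -95.7 gap 20.9 F [-0.5 -0.4 -2.7] grip 69.8 q [-0.28 -0.18 -0.3  -0.   -1.46  0.18]
t 45.8 grasp [ 400.3 -318.5  154.8] toolx yaw -95.7 gap 20.8 F [-1.1 -0.6 -1.4] grip 69.8 q [-0.28 -0.18 -0.3   0.   -1.46  0.18]
```

View pics/c9.png

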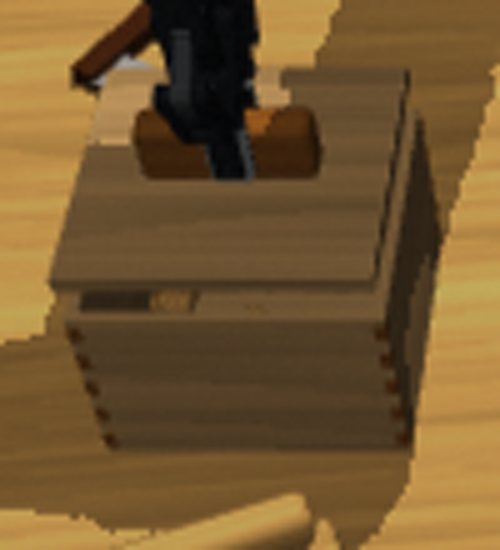

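The lid hangs parallel above the box. Its lower front corners are near (52,290) and (374,290), against box rim corners at (68,322) and (388,320).

```bash
python3 -c "
from m import *
import pickle
S=pickle.load(open('cal.pkl','rb'))['scene']
f=lambda p,z:onz(S,145+p[0]/5,150+p[1]/5,z)*1000
for l,b in(((52,290),(68,322)),((374,290),(388,320))): print(f(l,.1215),f(b,.1))"
```

```text
[ 472.507 -408.199  121.5  ] [ 473.86  -405.445  100.   ]
[ 489.32  -250.694  121.5  ] [ 489.414 -246.866  100.   ]
```

Emit:
step_arm --pt "0 -3 1 4 0 0 0" --pt "0 -3 1 8 0 0 0" --pt "0 -3 1 12 0 0 0" --pt "0 -3 1 16 0 0 0" --pt "0 -3 1 19 0 0 0" --pt "0 -3 1 22 0 0 0" --pt "0 -3 1 22 0 0 0" --pt "0 -3 1 22 0 0 0"

```text
time_s: 46.47
eef_pos: [0.4007, -0.3167, 0.2892]
eef_rot: [-0.67, 0.742, 0.001, -0.002]
force: [0.5, -0.1, -0.9]
finger_gap: 0.0209
grip_force: 69.8
```

```bash
python3 -c "
from m import *
gp()"
```

```text
t 46.47 grasp [ 400.  -316.7  134.2] toolx yaw -95.8 gap 20.9 F [ 0.5 -0.1 -0.9] grip 69.8 q [-0.27 -0.18 -0.34  0.   -1.42  0.17]
```

Height 134 mm with little contact force means the lid is essentially seated. I'll release, retreat, and check everything.

Emit:
step_arm --pt "0 0 0 1 0 0 0" --pt "0.6 0 0 1 0 0 0" --pt "0.6 0 0 1 0 0 0" --pt "0.6 0 0 1 0 0 0" --pt "0.6 0 0 1 0 0 0" --pt "0.6 0 0 -30 0 0 0" --pt "0.6 0 0 -70 0 0 0" --pt "0.6 -40 0 -110 0 0 0" --pt "0.6 -80 0 -150 0 0 0" --pt "0.6 -120 0 -170 0 0 0" --pt "0.6 -160 0 -170 0 0 0" --pt "0.6 -200 0 -170 0 0 0" --pt "0.6 -240 0 -170 0 0 0" --pt "0.6 -280 0 -170 0 0 0" --pt "0.6 -300 0 -170 0 0 0" --pt "0.6 -300 0 -170 0 0 0" --pt "0.6 -300 0 -170 0 0 0"

```text
time_s: 47.88
eef_pos: [0.4318, -0.016, 0.459]
eef_rot: [-0.672, 0.74, 0.002, -0.002]
force: [0.1, -0.4, 0.6]
finger_gap: 0.0513
grip_force: 0.0
```

```bash
python3 -c "
from m import *
gp();S=cap('scene','s9.png');T=cap('top')
o=cv2.resize(S['pixels'][140:320,130:450],(800,450),interpolation=cv2.INTER_CUBIC)
cv2.imwrite('pics/c10.png',cv2.cvtColor(o,cv2.COLOR_RGB2BGR))
for n,c,roi in(('top',T,(445,330,520,365)),('scene',S,(165,170,220,195))):
  A,B,V=cv2.split(cv2.cvtColor(c['pixels'],cv2.COLOR_RGB2HSV))
  for q in comps(((B>158)&(A<18)&(V>60)).astype(np.uint8)*255,roi,20)[:1]: print(n,'pull',rect(c,q,.143))"
```

```text
t 47.88 grasp [431.1 -16.1 304. ] toolx yaw -95.5 gap 51.3 F [ 0.1 -0.4  0.6] grip 0.0 q [ 0.43 -0.4  -0.2  -0.   -1.78 -0.53]
top pull [ 401.  -314.8   92.7   21.9   84. ]
scene pull [ 403.3 -317.5   96.    29.    79.2]
```

View pics/c10.png

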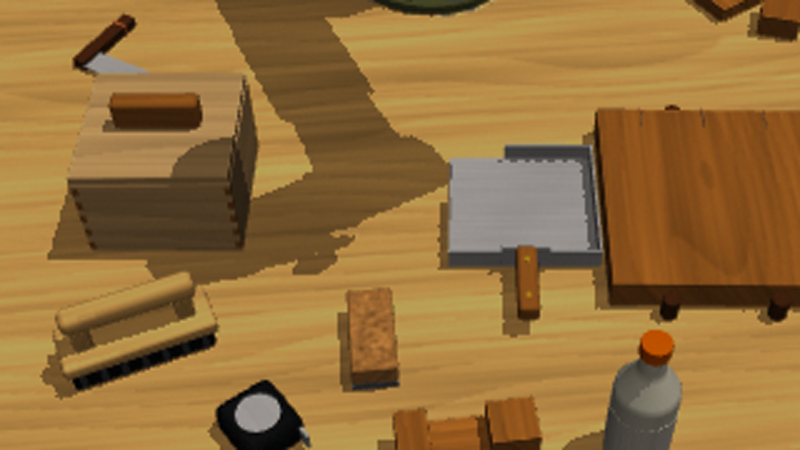

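The lid is flush on the box at (165,130). The tray (525,210) is flat and empty, the brush (140,325) stands on its bristles and the block (372,338) lies flat. The bystanders are where they were. I'm handing the job in.

```bash
python3 -c "
from h import *
print(bot.close_job())"
```

```text
the job is handed in; nothing more can be done
None
```

The job is handed in at about 48 s of the 210 s allowed, with no verdict returned. By the last pictures, all seven tenons are in the box with its lid flush, the empty tray, block and brush (on its bristles) stand on the bench, and the bystanders are undisturbed.

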